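# Put the laundry products into their own holders before the spin

### The job

The washer under this worktop is about to spin and shake it, so put the four products away: stand the red spray can, the navy bottle, the brown dropper bottle and the red soap carton each in the holder of its own colour and outline, upright and fully down on the floor of the well. Lower them in gently instead of dropping them, and knock nothing over. I am still using the white bottle and the reel of red thread, so leave those two where they stand.

Things in the scene. Friction and masses are not known exactly. Their poses are not given: they have to be found in the camera images.
- spray_can: Loose red aerosol can with a white nozzle, round, 59 mm diameter; the body reaches up to about 184 mm (straight to 150 mm, then a shoulder), the nozzle (16 mm across) to 198 mm; 0.25 kg. Origin: centre of its underside; z up along the can. It belongs in the red round holder.
- navy_bottle: Loose navy-blue bottle with a red cap; oval foot 47 mm along its own x by 56 mm along its own y, narrowing upward to a round cap from 135 to 180 mm height, tapering from 32 to 24 mm across, which is the easy place to grip; 0.42 kg. Origin: centre of its underside; z up. It belongs in the blue oval holder, its long way along the oval's long way (either way round).
- dropper_bottle: Loose small brown glass bottle with a black dropper top, round: body 33 mm diameter up to about 60 mm height, collar 24 mm across up to 77 mm, rubber bulb 13 mm across up to 102 mm; 0.07 kg. Origin: centre of its underside; z up. It belongs in the small brown round holder.
- soap_carton: Loose red cardboard soap carton lying flat: 47 mm along its own x, 64 mm along its own y, 44 mm high; 0.11 kg; grip it across the 47 mm. Origin: centre of its underside; z up. It belongs in the red rectangular tray, long way along the tray's long way (either way round).
- can_holder: Red round holder, 91 mm across its foot, 30 mm high. Fixed to the worktop. Origin: centre of its underside, z up; the well's black floor lies 6 mm above it, the walls lean outward to lead the product in. Well: round, 66 mm diameter at the floor, 76 mm at the mouth; for the red spray can.
- navy_holder: Blue oval holder, 79 x 88 mm at its foot, 30 mm high. Fixed to the worktop. Origin: centre of its underside, z up; the well's black floor lies 6 mm above it, the walls lean outward to lead the product in. Well: oval, 54 mm along its own x and 63 mm along its own y at the floor, 64 x 73 mm at the mouth; for the navy bottle.
- dropper_holder: Small brown round holder, 65 mm across its foot, 30 mm high. Fixed to the worktop. Origin: centre of its underside, z up; the well's black floor lies 6 mm above it, the walls lean outward to lead the product in. Well: round, 40 mm diameter at the floor, 50 mm at the mouth; for the brown dropper bottle.
- soap_tray: Red rectangular tray with rounded corners, 79 x 96 mm at its foot, 22 mm high. Fixed to the worktop. Origin: centre of its underside, z up; the well's black floor lies 6 mm above it, the walls lean outward to lead the product in. Well: 54 mm along its own x and 71 mm along its own y at the floor, 64 x 81 mm at the mouth; for the red soap carton.
- white_bottle: Loose white bottle with an orange-red cap, oval foot 43 x 50 mm, 164 mm high; it stands among the products and is to be left where it stands. Origin: centre of its underside; z up.
- thread_reel: Loose reel of dark red thread standing on end, 28 mm diameter, 43 mm high; it stands among the products and is to be left where it stands. Origin: centre of its underside; z up.
Things that resemble listed ones, but are neither listed nor needed, are in the scene too. There is more than one size of the soap_carton; the job needs the larger.

How it is judged (in metres and radians):
At the end, for the whole second after the job is handed in: Each product stands in its own holder: centre within 10 mm of the holder's centre, underside within 4 mm of the well's floor, upright within 0.1 rad, at rest; the white bottle and the reel of thread are upright (within 0.1 rad) and within 20 mm of where they stood (horizontal distance between spray_can and can_holder below 0.01 m and z of spray_can in the frame of can_holder between 0.002 and 0.01 m and angle between each of spray_can, navy_bottle, dropper_bottle, soap_carton, white_bottle, thread_reel's own z axis and vertical below 0.1 rad and linear speed of each of spray_can, navy_bottle, dropper_bottle, soap_carton below 0.02 m/s and horizontal distance between navy_bottle and navy_holder below 0.01 m and z of navy_bottle in the frame of navy_holder between 0.002 and 0.01 m and horizontal distance between dropper_bottle and dropper_holder below 0.01 m and z of dropper_bottle in the frame of dropper_holder between 0.002 and 0.01 m and horizontal distance between soap_carton and soap_tray below 0.01 m and z of soap_carton in the frame of soap_tray between 0.002 and 0.01 m and distance of each of white_bottle, thread_reel from where it was at the start of the episode below 0.02 m); the robot touches nothing.
It fails at once if one of the four products is knocked over (angle between any of spray_can, navy_bottle, dropper_bottle, soap_carton's own z axis and vertical above 0.7 rad).
It fails at once if the white bottle or the reel of thread is pushed away or knocked over (distance of any of white_bottle, thread_reel from where it was at the start of the episode above 0.025 m or angle between any of white_bottle, thread_reel's own z axis and vertical above 0.4 rad).
It fails at once if a product is dropped into its holder (it comes down into the well faster than 0.5 m/s) ((horizontal distance between spray_can and can_holder below 0.02 m and z of spray_can in the frame of can_holder below 0.028 m and linear speed of spray_can above 0.5 m/s) or (horizontal distance between navy_bottle and navy_holder below 0.02 m and z of navy_bottle in the frame of navy_holder below 0.028 m and linear speed of navy_bottle above 0.5 m/s) or (horizontal distance between dropper_bottle and dropper_holder below 0.02 m and z of dropper_bottle in the frame of dropper_holder below 0.028 m and linear speed of dropper_bottle above 0.5 m/s) or (horizontal distance between soap_carton and soap_tray below 0.02 m and z of soap_carton in the frame of soap_tray below 0.028 m and linear speed of soap_carton above 0.5 m/s)).
It also fails if it takes over 115 s, if anything falls off the work surface, if the arm or the gripper's body presses on something with over 40 N, if the wrist force passes 120 N, or if a joint passes its speed limit or range.

### The arm

A 6-joint arm with a two-finger parallel gripper is mounted at the origin on a cart in front of the work surface, level with it; the furniture and walls round the work are solid. World frame = base frame: x ahead of the robot, y to its left, z up, the work surface at z = 0. Lengths are in m, angles in degrees, forces in N, time in s.
With the tool pointing down it reaches from about 0.4 to 0.825 m from the base axis. Payload 7 kg.
Tool frame: the origin (TCP) lies midway between the tips of the shut fingers; the grasp point (between the pads) lies 19 mm behind it; z points along the fingers, y is the line along which they close (so a half turn about z gives the same grasp; the last joint's range is limited). The gripper opens to 88 mm and grips with 3 to 60 N. Pads are 19 mm wide; open, the fingers measure 130 mm over their backs; the gripper's body (78 mm by 193 mm) begins 47 mm behind the grasp point.
Start: joints at [-47.55, 20.546, 0.682, 0, -70.136, -16.507], TCP at [0.295, -0.607, 0.227] pointing down, gripper open.
Joint ranges: [-176.03, 176.03], [-82.01, 121.73], [-58.28, 71.71], [-173.87, 95.51], [-174.79, -0.11], [-173.66, 173.66]. Speed limits (degrees/s): [136.94, 136.94, 172.46, 180, 180, 180].

### API

Orientations are given as [roll, pitch, yaw] about the fixed x, y, z axes, in that order (R = Rz(yaw) Ry(pitch) Rx(roll)).
In Python, from plant import r gives the robot as it stands.
- The arm moves only by the tool carry_out, never from a script. Its argument "deltas" is a list of rows, each a list of 3 entries, a list of its own where there are three numbers: the opening, from 0 (shut) to 1 (fully open), then the shift along the tool's x, y, z in mm, then the turn, a rotation vector about the tool's x, y, z in rad. In form: [[gripper, [tx, ty, tz], [rx, ry, rz]], ...]. A call has 1 to 12 rows; each row is the pose to reach, as a shift and turn from the pose commanded when the call began, along the tool's axes at that moment; what a row does not reach only later rows make up. A row lasts 1/10 s, in which the tool goes at most 50 mm and 8.59 degrees, less where a joint would pass 70% of its speed; a pose out of reach is approached as far as the arm can. A call with a gripper value outside its range is refused whole. The fingers move at their own pace and stop on an object; "squeeze" is the grip in N (left out, the last holds). Time passes only in rows, so rows that repeat a pose let the fingers close. It gives the time, the measured TCP pose, the force, the opening and the grip force at its end, in the units of the state.
- r.get_state(): the state, without advancing time (a new reading comes with each control period).
- r.capture(name): name is "side" or "top"; returns (picture, depth): 384x512x3 uint8, red, green, blue; 384x512 float32, m along the optical axis (not along the pixel's ray), 0 where there is no reading.
- r.get_calibration(name): a dict with "fov_y" (degrees; the focal length in pixels is half the picture's height over the tangent of half this angle, whatever the lens; pixels are square), "cx", "cy" (the principal point, pixels), "view" (4x4, takes a point from world to camera coordinates). Camera axes: x right, y down, z forward; pixel columns grow to the right and rows downward; lengths in m; the calibration is good to about 2 mm. A picture is of the moment at which its call begins. get_calibration takes no time and is no camera call.
- r.close_job(): hands the job in; it is judged then, once.
The state is a dict: "time_s": time; "joints": joint angles; "qd": joint speeds; "joint_torque": joint torques, N m; "tcp_pos": TCP position; "eef_rot": TCP orientation; "contact_force": force on the tool from outside, world axes, zero at the start; "moment": the same for the moment, N m; "gripper_width": finger opening in m; "gripper_force": force on a finger pad.
Only numpy, scipy, OpenCV 4.12 (cv2) and the standard library are available. Lean on these libraries where they do the work, as an engineer would, in place of code of your own. Each camera call takes 0.05 s, during which the arm holds its last target. There are 200 camera calls.

## Working session

There is one attempt and no reset: what is moved stays moved. The work goes in short steps, Python scripts to look and compute and a tool call to move; the robot and the scene stay as the last step left them, time stands still between calls to the robot, and variables do not carry over. Pictures are saved under pics/ and viewed, at most 14 in all, crops included, and the job is handed in when it is done.

Besides the shell and the picture viewer there is one more tool, called as name(argument=value, ...), one argument or row to a line, values as JSON. carry_out: Moves the arm, as the interface text tells. Its arguments: {"type":"object","properties":{"deltas":{"type":"array"},"squeeze":{"type":"number"}},"required":["deltas"]}

```bash
mkdir -p pics; ls; cat > h.py <<'E'
import numpy as np, cv2
from plant import r
def shot(n):
    im,d=r.capture(n); return im,d,r.get_calibration(n)
def K(im,c):
    f=im.shape[0]/2/np.tan(np.radians(c["fov_y"])/2); return f,c["cx"],c["cy"]
def cloud(im,d,c):
    f,cx,cy=K(im,c); v,u=np.mgrid[:d.shape[0],:d.shape[1]]
    P=np.stack([(u-cx)/f*d,(v-cy)/f*d,d,np.ones_like(d)],-1)
    W=P@np.linalg.inv(np.array(c["view"])).T
    W[d==0]=np.nan; return W[...,:3]
E
python3 - <<'E'
from h import *
for n in("top","side"):
    im,d,c=shot(n); cv2.imwrite(f"pics/{n}0.png",cv2.resize(im[...,::-1],(800,600),interpolation=cv2.INTER_CUBIC)); np.savez(f"{n}0",im=im,d=d)
    print(n,{k:(np.round(v,3).tolist()) for k,v in c.items()}, (d>0).mean())
print(r.get_state())
E
```

```text
pics
top {'fov_y': 44.784, 'cx': 259.378, 'cy': 196.977, 'view': [[0.021, -1.0, -0.01, -0.0], [-0.985, -0.019, -0.174, 0.507], [0.174, 0.014, -0.985, 1.345], [0.0, 0.0, 0.0, 1.0]]} 0.995880126953125
side {'fov_y': 47.22, 'cx': 254.34, 'cy': 196.586, 'view': [[-1.0, 0.001, -0.006, 0.514], [0.006, 0.614, -0.789, 0.023], [0.003, -0.789, -0.614, 1.283], [0.0, 0.0, 0.0, 1.0]]} 0.9960072835286459
{'time_s': 0.1, 'joints': array([-4.75495543e+01,  2.05848227e+01,  6.39568590e-01, -1.58547672e-02,
       -7.01367831e+01, -1.65065040e+01]), 'qd': array([-0.00612782, -0.11808268,  0.13002106,  0.0037292 ,  0.01555534,
        0.01886602]), 'joint_torque': array([ 1.91098252e-04, -5.84162021e+01,  2.93753278e+01,  7.01547414e+00,
        1.01930840e-02, -6.24458335e-05]), 'tcp_pos': array([ 0.29507766, -0.60660288,  0.22575476]), 'eef_rot': array([ 1.79917108e+02, -9.01940328e-03, -1.54061449e+02]), 'contact_force': array([-0.23286259,  1.30501009,  1.24790654]), 'moment': array([ 0.01496206, -0.00729305, -0.02016499]), 'gripper_force': 0.0, 'gripper_width': 0.08759229343278058}
```

View pics/top0.png

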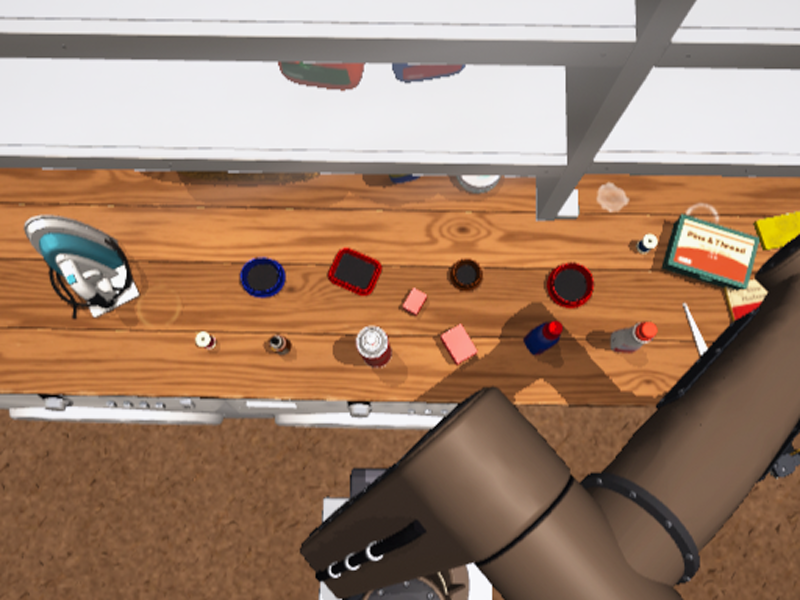

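View pics/side0.png

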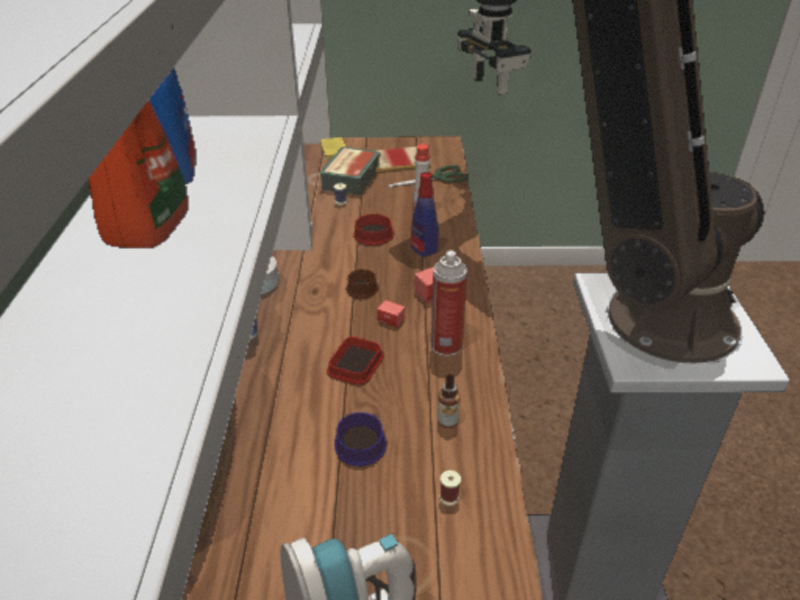

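Top view (800x600): holders are blue (263,277), tray (356,271), brown (465,274) and red (570,285). Products are dropper (279,344), can (373,345), large carton (459,344) and navy (543,338). Leave red reel (205,340) and white bottle (630,338). The smaller carton is at (415,301). The side view agrees, and a shelf overhangs the back.

```bash
cat > m.py <<'E'
from h import *
S={n:(lambda z:(z['im'],z['d'],r.get_calibration(n)))(np.load(f"{n}0.npz")) for n in("top","side")}
C={n:cloud(*s) for n,s in S.items()}
s=512/800
items=dict(blue=(263,277),tray=(356,271),brown=(465,274),redh=(570,285),reel=(205,340),dropper=(279,344),can=(373,345),carton=(459,344),small=(415,301),navy=(543,338),white=(635,335))
T=C["top"]; print("table z", {n:np.nanmedian(c[(c[...,0]>.35)&(c[...,0]<.6)&(abs(c[...,1])<.5)&(abs(c[...,2])<.02)][:,2]).round(4) for n,c in C.items()})
for k,(u,v) in items.items():
    p=T[int(v*s),int(u*s)]; print(k,"seed",p.round(3))
    for n,c in C.items():
        near=(np.hypot(c[...,0]-p[0],c[...,1]-p[1])<.062)&(c[...,2]>.009)&(c[...,2]<.25)
        m=near.astype(np.uint8); nn,L,st,ce=cv2.connectedComponentsWithStats(m)
        if nn<2: print("  none",n); continue
        best=1+np.argmax(st[1:,4]); Q=c[L==best]
        zt=np.percentile(Q[:,2],98); t=Q[Q[:,2]>zt-.008]
        lo,hi=np.percentile(Q[:,:2],[1,99],axis=0)
        rect=cv2.minAreaRect(t[:,:2].astype(np.float32))
        print("  ",n,len(Q),"ztop",zt.round(4),"all bb mid",((lo+hi)/2).round(4),"size",(hi-lo).round(3),"topslice rect",np.round(rect[0],4),np.round(rect[1],3),round(rect[2],1))
sh=T[(T[...,2]>.15)&(T[...,0]>.55)&(abs(T[...,1])<.6)]
print("shelf front x by z")
for z in np.arange(.15,1.2,.1):
    q=sh[(sh[:,2]>z)&(sh[:,2]<z+.1)]
    if len(q)>20: print(round(z,2),len(q),np.percentile(q[:,0],1).round(3),np.percentile(q[:,1],[1,99]).round(2))
E
python3 m.py
```

```text
table z {'top': np.float64(-0.0011), 'side': np.float64(-0.0023)}
blue seed [0.571 0.295 0.005]
   top 223 ztop 0.034 all bb mid [0.5715 0.2944] size [0.07  0.078] topslice rect [0.5719 0.2947] [0.071 0.077] 5.2
   side 442 ztop 0.0297 all bb mid [0.5701 0.2976] size [0.068 0.078] topslice rect [0.5713 0.297 ] [0.069 0.079] 10.5
tray seed [0.588 0.113 0.002]
   top 246 ztop 0.0248 all bb mid [0.5871 0.1129] size [0.086 0.095] topslice rect [0.5878 0.1128] [0.087 0.07 ] 68.0
   side 290 ztop 0.0217 all bb mid [0.5866 0.1162] size [0.084 0.096] topslice rect [0.5875 0.1158] [0.089 0.071] 67.1
brown seed [ 0.585 -0.104  0.006]
   top 157 ztop 0.0325 all bb mid [ 0.584  -0.1061] size [0.054 0.054] topslice rect [ 0.5842 -0.1069] [0.052 0.054] 44.7
   side 194 ztop 0.0292 all bb mid [ 0.5837 -0.1054] size [0.052 0.058] topslice rect [ 0.5837 -0.1053] [0.053 0.06 ] 2.6
redh seed [ 0.566 -0.31   0.006]
   top 236 ztop 0.033 all bb mid [ 0.5661 -0.3112] size [0.079 0.08 ] topslice rect [ 0.5668 -0.3113] [0.078 0.08 ] 0.9
   side 250 ztop 0.0292 all bb mid [ 0.5677 -0.3101] size [0.079 0.087]
[... 1464 characters left out ...]
82 all bb mid [ 0.4531 -0.2449] size [0.049 0.049] topslice rect [ 0.4557 -0.2479] [0.022 0.022] 87.3
   side 666 ztop 0.1766 all bb mid [ 0.4563 -0.2362] size [0.056 0.037] topslice rect [ 0.4557 -0.2443] [0.023 0.022] 87.6
white seed [ 0.452 -0.398  0.128]
   top 399 ztop 0.1661 all bb mid [ 0.4552 -0.4069] size [0.038 0.037] topslice rect [ 0.4571 -0.414 ] [0.025 0.026] 1.2
   side 225 ztop 0.162 all bb mid [ 0.4594 -0.406 ] size [0.038 0.035] topslice rect [ 0.4579 -0.4102] [0.028 0.025] 24.5
shelf front x by z
0.15 621 0.553 [-0.28  0.6 ]
0.25 30827 0.699 [-0.59  0.59]
0.35 1248 0.699 [-0.28  0.2 ]
0.45 700 0.699 [-0.28 -0.25]
0.55 5316 0.698 [-0.43  0.47]
0.65 15695 0.699 [-0.42  0.45]
```

```bash
cat > m2.py <<'E'
from m import C,np,cv2
off={"top":0.,"side":-.003}
def fit(cx,cy,zlo,zhi,R,name):
    for ns in (("top",),("side",),("top","side")):
        P=[]
        for n in ns:
            c=C[n]; m=(np.hypot(c[...,0]-cx,c[...,1]-cy)<R)&(c[...,2]>zlo)&(c[...,2]<zhi)
            q=c[m][:,:2]+[0,off[n]]; P.append(q)
        P=np.vstack(P).astype(np.float32)
        if len(P)<8: continue
        h=cv2.convexHull(P*1000) ; e=cv2.fitEllipse(P*1000)
        print(name,ns,len(P),"hull rect",np.round(cv2.minAreaRect(h),1) if 0 else [np.round(x,1) for x in cv2.minAreaRect(h)],"ell",[np.round(x,1) for x in e])
fit(.5715,.2955,.02,.04,.06,"blue"); fit(.5667,-.311,.02,.04,.06,"redh"); fit(.584,-.1065,.02,.04,.05,"brown")
fit(.427,.066,.03,.15,.05,"can"); fit(.435,.25,.01,.058,.03,"drop")
for z in((.01,.04),(.04,.07),(.07,.1),(.1,.13)): fit(.4557,-.2475,*z,.045,"navy%s"%(z,))
for n,c in C.items():
    for y0 in(-.31,-.1,.11,.3):
        q=c[(abs(c[...,1]-y0)<.05)&(c[...,0]>.6)&(c[...,0]<.8)&(c[...,2]>.04)]; 
        print(n,y0,[(round(z,2),len(k),k[:,0].min().round(3)) for z in np.arange(.04,.4,.04) for k in [q[(q[:,2]>z)&(q[:,2]<z+.04)]] if len(k)>5])
E
python3 m2.py | sed -n '/shelf/,$p'
```

```text
shelf front x by z
0.15 621 0.553 [-0.28  0.6 ]
0.25 30827 0.699 [-0.59  0.59]
0.35 1248 0.699 [-0.28  0.2 ]
0.45 700 0.699 [-0.28 -0.25]
0.55 5316 0.698 [-0.43  0.47]
0.65 15695 0.699 [-0.42  0.45]
blue ('top',) 135 hull rect [array([571.6, 294.5]), array([71. , 77.5]), np.float64(11.5)] ell [array([570.9, 294.1]), array([68.2, 75.9]), np.float64(179.1)]
blue ('side',) 227 hull rect [array([571.4, 293.9]), array([69.1, 79.1]), np.float64(9.9)] ell [array([571.5, 294.3]), array([67.1, 76.6]), np.float64(6.9)]
blue ('top', 'side') 362 hull rect [array([571.8, 294. ]), array([71. , 79.1]), np.float64(9.9)] ell [array([571.3, 294.2]), array([67.6, 76.4]), np.float64(4.4)]
redh ('top',) 139 hull rect [array([ 567.2, -311.7]), array([80.4, 79.6]), np.float64(80.8)] ell [array([ 566.6, -311.4]), array([77.3, 78.6]), np.float64(22.5)]
redh ('side',) 113 hull rect [array([ 566.4, -314.3]), array([83.8, 81.8]), np.float64(58.1)] ell [array([ 566.9, -313. ]), array([77.6, 79.8]), np.float64(164.8)]
redh ('top', 'side') 252 hull rect [array([ 566.6, -313.7]), array([84.6, 83.1]), np.float64(56.
[... 4497 characters left out ...]
p.float64(0.699)), (np.float64(0.12), 12, np.float64(0.699)), (np.float64(0.16), 11, np.float64(0.699)), (np.float64(0.2), 11, np.float64(0.699)), (np.float64(0.24), 36, np.float64(0.699)), (np.float64(0.28), 71, np.float64(0.699)), (np.float64(0.32), 16, np.float64(0.699)), (np.float64(0.36), 16, np.float64(0.699))]
side -0.1 [(np.float64(0.04), 34, np.float64(0.755)), (np.float64(0.24), 71, np.float64(0.699)), (np.float64(0.28), 645, np.float64(0.699))]
side 0.11 [(np.float64(0.24), 108, np.float64(0.699)), (np.float64(0.28), 1007, np.float64(0.699))]
side 0.3 [(np.float64(0.04), 9, np.float64(0.767)), (np.float64(0.24), 176, np.float64(0.699)), (np.float64(0.28), 1643, np.float64(0.699))]
```

Heights match the text: holders 30, tray 22, carton 44, can ~197, navy cap ~180 and dropper ~100 mm. The shelf front is at x=0.699. I'm starting with the can.

carry_out(
  deltas=[
    [1, [-326.5, 294, -54], [0, 0, 0.453]],
    [1, [-326.5, 294, -54], [0, 0, 0.453]],
    [1, [-326.5, 294, -54], [0, 0, 0.453]],
    [1, [-326.5, 294, -54], [0, 0, 0.453]],
    [1, [-326.5, 294, -54], [0, 0, 0.453]],
    [1, [-326.5, 294, -54], [0, 0, 0.453]],
    [1, [-326.5, 294, -54], [0, 0, 0.453]],
    [1, [-326.5, 294, -54], [0, 0, 0.453]],
    [1, [-326.5, 294, -54], [0, 0, 0.453]],
    [1, [-414, 547.5, -53], [0, 0, 0.453]],
    [1, [-414, 547.5, -53], [0, 0, 0.453]],
    [1, [-414, 547.5, -53], [0, 0, 0.453]],
  ],
  squeeze=20,
)

```text
time_s: 1.3
tcp_pos: [0.4415, -0.0491, 0.2798]
eef_rot: [180.0, -0.0, 180.0]
contact_force: [0.3, 0.7, 0.6]
gripper_width: 0.0876
gripper_force: 0.0
```

carry_out(
  deltas=[
    [1, [0, 0, 0], [0, 0, 0]],
  ],
)

```text
time_s: 1.4
tcp_pos: [0.4417, -0.046, 0.2802]
eef_rot: [179.9, 0.0, -179.6]
contact_force: [0.1, 0.0, 0.7]
gripper_width: 0.0874
gripper_force: 0.0
```

carry_out(
  deltas=[
    [1, [14, 56, 0], [0, 0, 0]],
    [1, [14, 112, 0], [0, 0, 0]],
    [1, [14, 112, 30], [0, 0, 0]],
    [1, [14, 112, 30], [0, 0, 0]],
    [1, [14, 112, 30], [0, 0, 0]],
  ],
)

```text
time_s: 1.9
tcp_pos: [0.428, 0.0608, 0.2499]
eef_rot: [-179.9, -0.1, -180.0]
contact_force: [-0.2, -0.4, 0.4]
gripper_width: 0.0874
gripper_force: 0.0
```

```bash
python3 - <<'E'
from h import *
s=r.get_state(); print(s['tcp_pos'],s['eef_rot'],s['joints'])
for n,(u0,v0) in {"top":(190,170),"side":(230,100)}.items():
    im,d,c=shot(n); f,cx,cy=K(im,c); p=np.array(c['view'])@np.r_[s['tcp_pos'],1]
    u,v=f*p[0]/p[2]+cx,f*p[1]/p[2]+cy; print(n,u,v)
    W=cloud(im,d,c)
    x0,y0=int(u)-60,int(v)-50
    im=im.copy(); cv2.circle(im,(int(u),int(v)),1,(0,255,0),-1)
    cv2.imwrite(f"pics/{n}1.png",cv2.resize(im[y0:y0+100,x0:x0+130,::-1],None,fx=6,fy=6,interpolation=cv2.INTER_CUBIC))
E
```

```text
[0.42804322 0.06077406 0.24986593] [-1.79926985e+02 -6.48608433e-02 -1.79951396e+02] [ 3.44400755e+01 -4.09069811e+00 -2.57408752e+01  2.53910104e-02
 -6.84445897e+01 -1.24400778e+02]
top 237.78613842294197 213.15538944292413
side 288.45273457370354 141.89357062802608
```

View pics/side1.png

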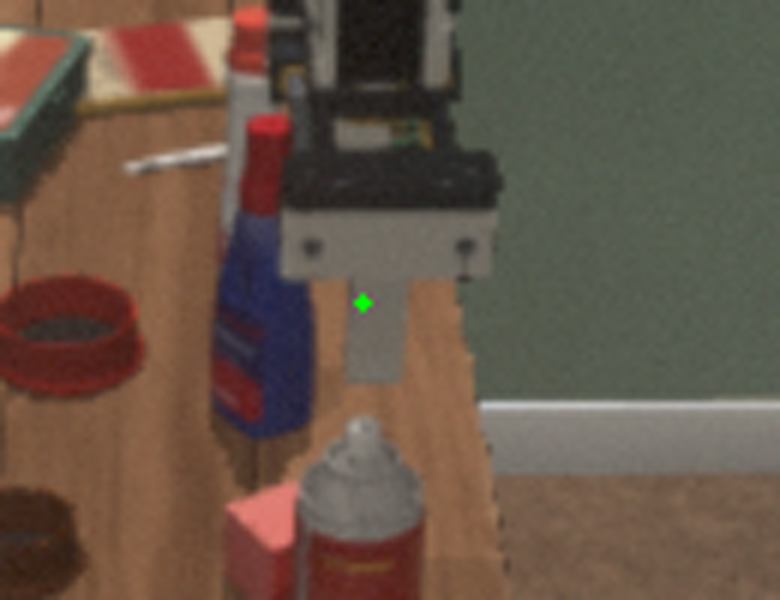

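Side crop: the open fingers stand above the can, fingertip at column ~378 and nozzle at ~363. I'll quantify the camera-to-robot offset from the finger depth points.

```bash
python3 - <<'E'
from h import *
s=r.get_state(); t=s['tcp_pos']; print(t)
for n in("top","side"):
    im,d,c=shot(n); W=cloud(im,d,c)
    for lo,hi in((.235,.275),(.275,.31)):
      m=(abs(W[...,0]-t[0])<.04)&(abs(abs(W[...,1]-t[1])-.054)<.02)&(W[...,2]>lo)&(W[...,2]<hi)
      q=W[m]
      if len(q)>5: print(n,lo,len(q),np.percentile(q,[2,50,98],axis=0).round(4).tolist())
    m=(abs(W[...,0]-t[0])<.02)&(abs(W[...,1]-.066)<.02)&(W[...,2]>.18)&(W[...,2]<.215); q=W[m]
    if len(q)>5: print(n,"nozzle",len(q),np.percentile(q,[2,50,98],axis=0).round(4).tolist())
E
```

```text
[0.42874835 0.06050387 0.25077406]
top nozzle 7 [[0.4109, 0.0584, 0.1809], [0.4113, 0.0634, 0.1825], [0.4138, 0.0713, 0.1851]]
side 0.235 82 [[0.419, 0.1102, 0.2508], [0.4296, 0.1195, 0.262], [0.4398, 0.123, 0.274]]
side 0.275 122 [[0.4181, 0.0101, 0.2761], [0.4284, 0.1233, 0.2925], [0.4394, 0.1273, 0.3068]]
side nozzle 62 [[0.4118, 0.0594, 0.1802], [0.4271, 0.0708, 0.1883], [0.442, 0.0821, 0.1974]]
```

carry_out(
  deltas=[
    [1, [1, 5.5, 0], [0, 0, 0]],
    [1, [1, 5.5, 35], [0, 0, 0]],
    [1, [1, 5.5, 65], [0, 0, 0]],
    [1, [1, 5.5, 90], [0, 0, 0]],
    [1, [1, 5.5, 106], [0, 0, 0]],
    [1, [1, 5.5, 113], [0, 0, 0]],
    [1, [1, 5.5, 113], [0, 0, 0]],
    [0.8, [1, 5.5, 113], [0, 0, 0]],
    [0.7, [1, 5.5, 113], [0, 0, 0]],
    [0.62, [1, 5.5, 113], [0, 0, 0]],
    [0.5, [1, 5.5, 113], [0, 0, 0]],
    [0.4, [1, 5.5, 113], [0, 0, 0]],
  ],
)

```text
time_s: 3.3
tcp_pos: [0.4274, 0.0667, 0.1373]
eef_rot: [180.0, 0.0, 180.0]
contact_force: [0.4, -0.6, 1.2]
gripper_width: 0.0547
gripper_force: 20.0
```

carry_out(
  deltas=[
    [0.4, [0, 0, 0], [0, 0, 0]],
    [0.4, [0, 0, 0], [0, 0, 0]],
    [0.4, [0, 0, 0], [0, 0, 0]],
    [0.4, [0, 0, 0], [0, 0, 0]],
  ],
)

```text
time_s: 3.7
tcp_pos: [0.4276, 0.0667, 0.1373]
eef_rot: [180.0, 0.0, -180.0]
contact_force: [-0.7, -0.9, 4.4]
gripper_width: 0.0546
gripper_force: 20.0
```

carry_out(
  deltas=[
    [0.4, [0, 0, -3], [0, 0, 0]],
    [0.4, [0, 0, -12], [0, 0, 0]],
    [0.4, [0, 0, -30], [0, 0, 0]],
    [0.4, [0, 0, -55], [0, 0, 0]],
    [0.4, [0, 0, -80], [0, 0, 0]],
    [0.4, [0, 0, -98], [0, 0, 0]],
    [0.4, [0, 0, -108], [0, 0, 0]],
    [0.4, [0, 0, -110], [0, 0, 0]],
    [0.4, [0, 0, -110], [0, 0, 0]],
  ],
  squeeze=25,
)

```text
time_s: 4.6
tcp_pos: [0.4269, 0.0666, 0.2465]
eef_rot: [180.0, -0.0, 180.0]
contact_force: [-0.9, -0.2, -2.4]
gripper_width: 0.0549
gripper_force: 25.0
```

```bash
cat > chk.py <<'E'
from h import *
import sys
def chk(tag,w=130,h=100,dz=-.1,views=("side",)):
    s=r.get_state(); t=s['tcp_pos']; print(t.round(4),s['eef_rot'].round(2),s['gripper_width'],s['contact_force'].round(1))
    for n in views:
        im,d,c=shot(n); f,cx,cy=K(im,c); p=np.array(c['view'])@np.r_[t+[0,0,dz],1]
        u,v=int(f*p[0]/p[2]+cx),int(f*p[1]/p[2]+cy); x0=max(0,min(512-w,u-w//2)); y0=max(0,min(384-h,v-h//2))
        cv2.imwrite(f"pics/{tag}_{n}.png",cv2.resize(im[y0:y0+h,x0:x0+w,::-1],None,fx=600/h*.99,fy=600/h*.99,interpolation=cv2.INTER_CUBIC))
        W=cloud(im,d,c)
        for z in np.arange(t[2]-.15,t[2]-.02,.02):
            q=W[(np.hypot(W[...,0]-t[0],W[...,1]-t[1])<.05)&(W[...,2]>z)&(W[...,2]<z+.02)]
            if len(q)>8: print(n,z.round(3),len(q),np.percentile(q[:,:2],[3,97],axis=0).round(4).tolist(),"zmin",q[:,2].min().round(4))
if __name__=="__main__": chk(sys.argv[1],views=sys.argv[2:] or("side",))
E
python3 chk.py can1
```

```text
[0.4269 0.0666 0.2465] [ 1.8000e+02 -4.0000e-02  1.7998e+02] 0.054896608741575724 [-0.9 -0.2 -2.4]
side 0.097 59 [[0.4001, 0.0743], [0.4533, 0.0952]] zmin 0.1073
side 0.117 134 [[0.3991, 0.073], [0.4535, 0.0964]] zmin 0.1167
side 0.137 139 [[0.4007, 0.0721], [0.4539, 0.0961]] zmin 0.1366
side 0.157 142 [[0.3995, 0.0679], [0.4544, 0.0963]] zmin 0.157
side 0.177 144 [[0.4009, 0.0765], [0.4526, 0.0966]] zmin 0.1766
side 0.197 151 [[0.4007, 0.0735], [0.4532, 0.0964]] zmin 0.1966
side 0.217 155 [[0.4002, 0.0755], [0.4537, 0.0969]] zmin 0.2166
```

View pics/can1_side.png

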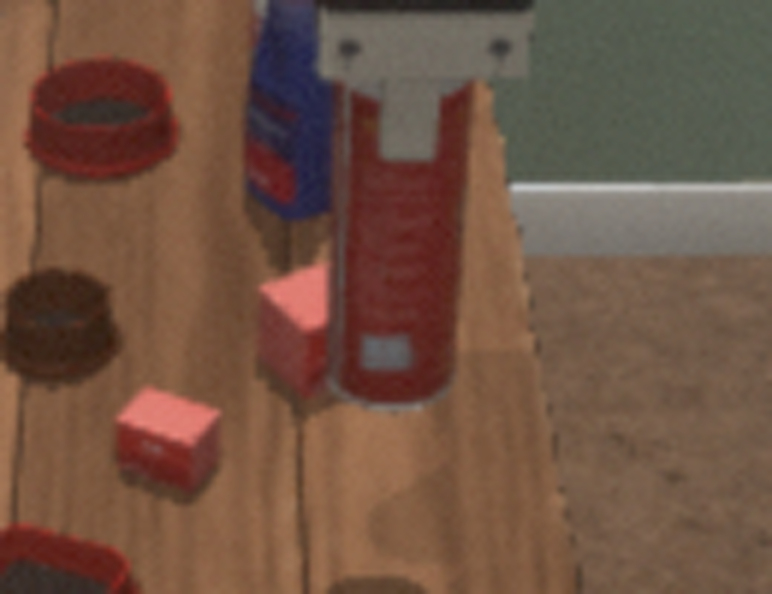

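The can hangs upright, centred on the TCP (x .4269, +y face .0966), with its bottom at z≈.107.

carry_out(
  deltas=[
    [0.4, [-5, -14, 0], [0, 0, 0]],
    [0.4, [-16, -43, 0], [0, 0, 0]],
    [0.4, [-31, -83, 0], [0, 0, 0]],
    [0.4, [-47, -126, 0], [0, 0, 0]],
    [0.4, [-63, -169, 0], [0, 0, 0]],
    [0.4, [-79, -212, 0], [0, 0, 0]],
    [0.4, [-95, -255, 0], [0, 0, 0]],
    [0.4, [-110, -297, 0], [0, 0, 0]],
    [0.4, [-123, -333, 0], [0, 0, 0]],
    [0.4, [-133, -359, 0], [0, 0, 0]],
    [0.4, [-138, -373, 0], [0, 0, 0]],
    [0.4, [-140, -378, 0], [0, 0, 0]],
  ],
)

```text
time_s: 5.85
tcp_pos: [0.5668, -0.3124, 0.2449]
eef_rot: [179.9, -0.2, 179.9]
contact_force: [0.0, 0.9, -3.0]
gripper_width: 0.0547
gripper_force: 25.0
```

carry_out(
  deltas=[
    [0.4, [0, 0, 0], [0, 0, 0]],
    [0.4, [0, 0, 40], [0, 0, 0]],
    [0.4, [0, 0, 60], [0, 0, 0]],
    [0.4, [0, 0, 70], [0, 0, 0]],
    [0.4, [0, 0, 70], [0, 0, 0]],
  ],
)

```text
time_s: 6.35
tcp_pos: [0.5665, -0.3102, 0.176]
eef_rot: [180.0, -0.1, -180.0]
contact_force: [-0.5, -0.4, -2.6]
gripper_width: 0.0547
gripper_force: 25.0
```

```bash
cat > al.py <<'E'
# compare held object centre and rim centre as each camera sees them
from h import *
import sys
def rim(W,x,y,zlo,zhi,R):
    q=W[(np.hypot(W[...,0]-x,W[...,1]-y)<R)&(W[...,2]>zlo)&(W[...,2]<zhi)][:,:2]
    return len(q),np.percentile(q,[2,98],axis=0).round(4).tolist()
if __name__=="__main__":
    x,y,R=map(float,sys.argv[1:4]); s=r.get_state(); print(s['tcp_pos'].round(4),s['eef_rot'].round(2),s['contact_force'].round(1))
    for n in("top","side"):
        im,d,c=shot(n); W=cloud(im,d,c)
        print(n,"rim",rim(W,x,y,.015,.04,R)); print(n,"obj",rim(W,x,y,.055,.12,.045))
E
python3 al.py .567 -.311 .06; python3 chk.py can2
```

```text
[ 0.5665 -0.3102  0.176 ] [ 1.7996e+02 -1.2000e-01 -1.7995e+02] [-0.5 -0.4 -2.6]
top rim (90, [[0.5267, -0.3501], [0.5783, -0.2711]])
top obj (106, [[0.5368, -0.3233], [0.5706, -0.2825]])
side rim (123, [[0.5281, -0.3356], [0.6074, -0.2665]])
side obj (285, [[0.5405, -0.3046], [0.5938, -0.2782]])
[ 0.5679 -0.3111  0.1784] [-1.7995e+02  8.0000e-02 -1.7995e+02] 0.05498959003191715 [-0.2  0.6 -2.1]
side 0.028 48 [[0.5343, -0.307], [0.5986, -0.2743]] zmin 0.0287
side 0.048 85 [[0.5411, -0.3048], [0.5937, -0.2815]] zmin 0.0487
side 0.068 86 [[0.5408, -0.3053], [0.5945, -0.2798]] zmin 0.0684
side 0.088 96 [[0.5406, -0.3022], [0.5935, -0.2803]] zmin 0.0884
side 0.108 86 [[0.5401, -0.3023], [0.5927, -0.2808]] zmin 0.1092
side 0.128 98 [[0.5398, -0.302], [0.5922, -0.2795]] zmin 0.1286
side 0.148 100 [[0.5394, -0.3047], [0.5945, -0.2812]] zmin 0.1491
```

View pics/can2_side.png

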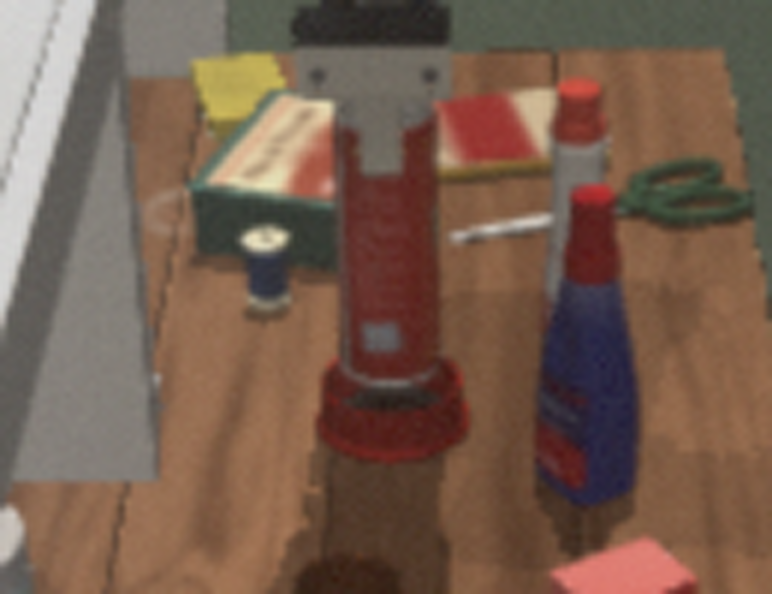

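The can is over the red holder and aligned within ~1 mm in x and y. I'm lowering it.

carry_out(
  deltas=[
    [0.4, [0, 0, 5], [0, 0, 0]],
    [0.4, [0, 0, 12], [0, 0, 0]],
    [0.4, [0, 0, 19], [0, 0, 0]],
    [0.4, [0, 0, 25], [0, 0, 0]],
    [0.4, [0, 0, 29], [0, 0, 0]],
    [0.4, [0, 0, 32], [0, 0, 0]],
    [0.4, [0, 0, 33], [0, 0, 0]],
    [0.4, [0, 0, 34], [0, 0, 0]],
    [0.4, [0, 0, 34], [0, 0, 0]],
  ],
)

```text
time_s: 7.4
tcp_pos: [0.5674, -0.3115, 0.1435]
eef_rot: [-180.0, 0.0, 180.0]
contact_force: [-0.2, -0.3, -0.3]
gripper_width: 0.0553
gripper_force: 25.0
```

carry_out(
  deltas=[
    [0.7, [0, 0, 0], [0, 0, 0]],
    [0.75, [0, 0, 0], [0, 0, 0]],
    [0.85, [0, 0, 0], [0, 0, 0]],
    [1, [0, 0, 0], [0, 0, 0]],
    [1, [0, 0, 0], [0, 0, 0]],
    [1, [0, 0, -20], [0, 0, 0]],
    [1, [0, 0, -55], [0, 0, 0]],
    [1, [0, 0, -95], [0, 0, 0]],
    [1, [20, 10, -105], [0, 0, -0.1]],
    [1, [60, 35, -105], [0, 0, -0.25]],
    [1, [95, 55, -105], [0, 0, -0.4]],
    [1, [112, 65, -105], [0, 0, -0.52]],
  ],
)

```text
time_s: 8.6
tcp_pos: [0.4526, -0.2452, 0.2484]
eef_rot: [180.0, 0.0, -149.9]
contact_force: [0.9, 0.3, 1.6]
gripper_width: 0.0875
gripper_force: 0.0
```

carry_out(
  deltas=[
    [1, [0, 0, 0], [0, 0, 0]],
    [1, [0, 0, 0], [0, 0, 0]],
  ],
)

```text
time_s: 8.8
tcp_pos: [0.4555, -0.2463, 0.2488]
eef_rot: [-179.9, 0.1, -150.3]
contact_force: [0.6, -0.7, -0.2]
gripper_width: 0.0873
gripper_force: 0.0
```

```bash
python3 - <<'E'
from h import *
s=r.get_state(); print(s['tcp_pos'],s['eef_rot'],s['joints'].round(1))
for n in("top","side"):
    im,d,c=shot(n); W=cloud(im,d,c)
    for nm,x,y,zl,zh,R in(("cantop",.567,-.311,.192,.215,.03),("canbody",.567,-.311,.06,.15,.045),("cap",.4557,-.2464,.16,.19,.03)):
        q=W[(np.hypot(W[...,0]-x,W[...,1]-y)<R)&(W[...,2]>zl)&(W[...,2]<zh)]
        if len(q)>3: print(n,nm,len(q),np.percentile(q,[2,98],axis=0).round(4).tolist())
E
```

```text
[ 0.45545778 -0.24634498  0.24875977] [-1.79933776e+02  6.88022841e-02 -1.50282680e+02] [ -6.7   4.7 -17.    0.  -68.2 -53.6]
top cap 68 [[0.4446, -0.2586, 0.1685], [0.4664, -0.2373, 0.1843]]
side cantop 24 [[0.5581, -0.3157, 0.1924], [0.5742, -0.2987, 0.2021]]
side canbody 413 [[0.5398, -0.3057, 0.0619], [0.5931, -0.279, 0.1485]]
side cap 62 [[0.4444, -0.2558, 0.161], [0.4666, -0.2322, 0.179]]
```

carry_out(
  deltas=[
    [1, [0, 0, 35], [0, 0, 0]],
    [1, [0, 0, 65], [0, 0, 0]],
    [1, [0, 0, 90], [0, 0, 0]],
    [1, [0, 0, 105], [0, 0, 0]],
    [1, [0, 0, 110], [0, 0, 0]],
    [0.7, [0, 0, 110], [0, 0, 0]],
    [0.5, [0, 0, 110], [0, 0, 0]],
    [0.4, [0, 0, 110], [0, 0, 0]],
    [0.3, [0, 0, 110], [0, 0, 0]],
    [0.2, [0, 0, 110], [0, 0, 0]],
    [0.1, [0, 0, 110], [0, 0, 0]],
    [0.1, [0, 0, 110], [0, 0, 0]],
  ],
  squeeze=35,
)

```text
time_s: 10.1
tcp_pos: [0.4552, -0.2463, 0.1382]
eef_rot: [-180.0, 0.0, -150.2]
contact_force: [-0.3, -0.7, -0.4]
gripper_width: 0.0375
gripper_force: 0.0
```

carry_out(
  deltas=[
    [0.1, [0, 0, 0], [0, 0, 0]],
    [0.1, [0, 0, 0], [0, 0, 0]],
    [0.1, [0, 0, 0], [0, 0, 0]],
  ],
)

```text
time_s: 10.4
tcp_pos: [0.4554, -0.2465, 0.1382]
eef_rot: [-180.0, 0.0, -150.2]
contact_force: [0.6, -0.5, 0.3]
gripper_width: 0.0287
gripper_force: 35.0
```

carry_out(
  deltas=[
    [0.1, [0, 0, -3], [0, 0, 0]],
    [0.1, [0, 0, -12], [0, 0, 0]],
    [0.1, [0, 0, -30], [0, 0, 0]],
    [0.1, [0, 0, -55], [0, 0, 0]],
    [0.1, [0, 0, -78], [0, 0, 0]],
    [0.1, [0, 0, -92], [0, 0, 0]],
    [0.1, [0, 0, -98], [0, 0, 0]],
    [0.1, [0, 0, -100], [0, 0, 0]],
    [0.1, [0, 0, -100], [0, 0, 0]],
  ],
)

```text
time_s: 11.3
tcp_pos: [0.4548, -0.2462, 0.2375]
eef_rot: [180.0, -0.0, -150.2]
contact_force: [0.2, -0.3, -5.1]
gripper_width: 0.0288
gripper_force: 35.0
```

```bash
python3 chk.py navy1 side top; python3 - <<'E'
from h import *
# full-span targets from here
s=r.get_state();t=s['tcp_pos'];a=np.radians(s['eef_rot'][2])
g=np.array([.5715,.2955])-t[:2]; print("tx,ty",(np.cos(a)*g[0]+np.sin(a)*g[1])*1e3,(np.sin(a)*g[0]-np.cos(a)*g[1])*1e3)
P=[]
for n,o in(("top",0),("side",-.003)):
    im,d,c=shot(n); W=cloud(im,d,c)
    q=W[(np.hypot(W[...,0]-t[0],W[...,1]-t[1])<.045)&(W[...,2]>t[2]-.125)&(W[...,2]<t[2]-.06)]
    q=np.c_[q[:,:2]+[0,o],q[:,2]-t[2]]; P.append(q)
P=np.vstack(P)
for lo in(-.125,-.105,-.085):
    q=(P[(P[:,2]>lo)&(P[:,2]<lo+.02)][:,:2]*1000).astype(np.float32); print(lo,len(q),[np.round(x,1) for x in cv2.fitEllipse(q)],[np.round(x,1) for x in cv2.minAreaRect(q)])
E
```

```text
[ 0.4548 -0.2462  0.2375] [ 1.7995e+02 -3.0000e-02 -1.5022e+02] 0.02883999141129232 [ 0.2 -0.3 -5.1]
side 0.088 43 [[0.4304, -0.2481], [0.4807, -0.2202]] zmin 0.0972
side 0.108 93 [[0.4277, -0.2451], [0.4817, -0.2173]] zmin 0.1082
side 0.128 104 [[0.4284, -0.2474], [0.4818, -0.2173]] zmin 0.1275
side 0.148 109 [[0.429, -0.249], [0.4819, -0.2165]] zmin 0.1476
side 0.168 104 [[0.4328, -0.2472], [0.4788, -0.2194]] zmin 0.1678
side 0.188 90 [[0.4333, -0.2506], [0.4759, -0.2213]] zmin 0.1876
side 0.208 79 [[0.4367, -0.2474], [0.4703, -0.2246]] zmin 0.2076
top 0.148 15 [[0.4334, -0.2314], [0.4622, -0.2192]] zmin 0.1513
top 0.168 22 [[0.4324, -0.233], [0.4571, -0.22]] zmin 0.169
tx,ty -370.41723446767 412.1320199368058
-0.125 100 [array([468.2, 104.7]), array([144.5, 655.3]), np.float64(0.0)] [array([ 456.4, -232.8]), array([31.6, 55.1]), np.float64(82.5)]
-0.105 106 [array([ 458.9, -201.2]), array([39.2, 47.7]), np.float64(0.0)] [array([ 459.1, -229.4]), array([29.5, 55.8]), np.float64(74.1)]
-0.085 125 [array([ 468.1, -120.7]), array([ 77.8, 206.6]), np.float64(0.0)] [array([ 459.9, -234.6]), array([28.1, 56.5]), np.float64(70.6)]
```

View pics/navy1_side.png

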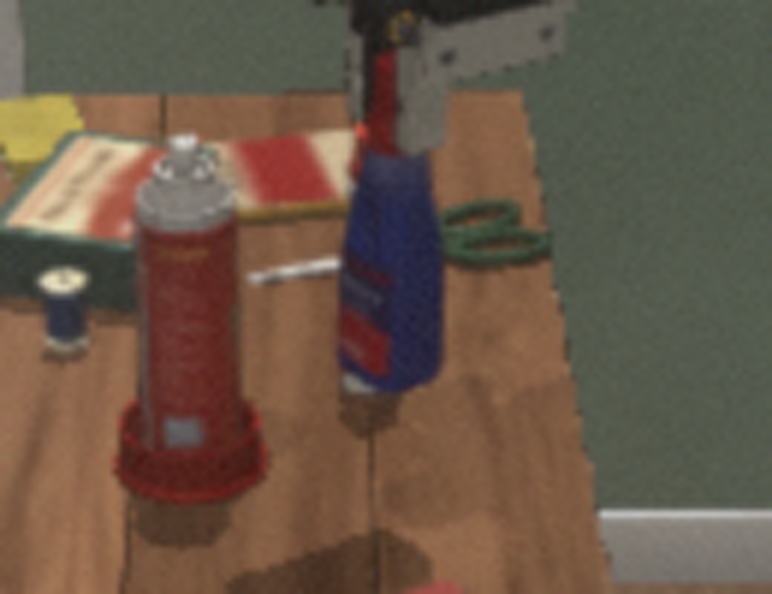

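Side view: navy hangs upright and clear of the can, which now stands in its holder. The label face shows on the left, so the bottle is turned. I'll spin it in the grip and read silhouette widths to get its yaw.

```bash
cat > w.py <<'E'
from h import *
s=r.get_state();t=s['tcp_pos']; o=[]
for k in range(3):
    im,d,c=shot("side"); W=cloud(im,d,c)
    m=(np.hypot(W[...,0]-t[0],W[...,1]-t[1])<.045)
    for lo,hi in((-.12,-.085),(-.085,-.05)):
        q=m&(W[...,2]-t[2]>lo)&(W[...,2]-t[2]<hi); f,cx,cy=K(im,c)
        rows=[(q[i].sum(),(d[i][q[i]]).mean()/f*1000) for i in range(384) if q[i].sum()>8]
        o.append(np.median([a*b for a,b in rows])); o.append(np.mean([a*b for a,b in rows]))
print("yaw",s['eef_rot'][2].round(1),"w",np.mean(np.reshape(o,(3,4)),axis=0).round(2))
E
python3 w.py
```

```text
yaw -150.2 w [54.1  50.13 51.77 49.48]
```

carry_out(
  deltas=[
    [0.1, [0, 0, 0], [0, 0, 0.13]],
    [0.1, [0, 0, 0], [0, 0, 0.26]],
    [0.1, [0, 0, 0], [0, 0, 0.39]],
    [0.1, [0, 0, 0], [0, 0, 0.52]],
    [0.1, [0, 0, 0], [0, 0, 0.52]],
    [0.1, [0, 0, 0], [0, 0, 0.52]],
  ],
)

```text
time_s: 12.25
tcp_pos: [0.4552, -0.2463, 0.2379]
eef_rot: [180.0, -0.0, -179.8]
contact_force: [-0.3, -0.4, -3.8]
gripper_width: 0.029
gripper_force: 35.0
```

```bash
python3 w.py
```

```text
yaw -179.8 w [47.   45.17 46.32 44.64]
```

carry_out(
  deltas=[
    [0.1, [0, 0, 0], [0, 0, 0.13]],
    [0.1, [0, 0, 0], [0, 0, 0.26]],
    [0.1, [0, 0, 0], [0, 0, 0.39]],
    [0.1, [0, 0, 0], [0, 0, 0.52]],
    [0.1, [0, 0, 0], [0, 0, 0.52]],
    [0.1, [0, 0, 0], [0, 0, 0.52]],
  ],
)

```text
time_s: 13.0
tcp_pos: [0.4552, -0.2464, 0.238]
eef_rot: [-180.0, -0.0, 150.5]
contact_force: [-0.0, -0.9, -3.6]
gripper_width: 0.0288
gripper_force: 35.0
```

```bash
python3 w.py
```

```text
yaw 150.5 w [50.71 48.17 49.46 47.58]
```

carry_out(
  deltas=[
    [0.1, [0, 0, 0], [0, 0, -0.13]],
    [0.1, [0, 0, 0], [0, 0, -0.28]],
    [0.1, [0, 0, 0], [0, 0, -0.43]],
    [0.1, [0, 0, 0], [0, 0, -0.58]],
    [0.1, [0, 0, 0], [0, 0, -0.73]],
    [0.1, [0, 0, 0], [0, 0, -0.88]],
    [0.1, [0, 0, 0], [0, 0, -1.03]],
    [0.1, [0, 0, 0], [0, 0, -1.18]],
    [0.1, [0, 0, 0], [0, 0, -1.33]],
    [0.1, [0, 0, 0], [0, 0, -1.48]],
    [0.1, [0, 0, 0], [0, 0, -1.57]],
    [0.1, [0, 0, 0], [0, 0, -1.57]],
  ],
)

```text
time_s: 14.35
tcp_pos: [0.4552, -0.2463, 0.238]
eef_rot: [-180.0, 0.0, -119.7]
contact_force: [-0.5, -0.4, -3.5]
gripper_width: 0.0289
gripper_force: 35.0
```

```bash
python3 w.py
```

```text
yaw -119.7 w [56.09 52.32 53.75 50.73]
```

carry_out(
  deltas=[
    [0.1, [0, 0, 0], [0, 0, -0.13]],
    [0.1, [0, 0, 0], [0, 0, -0.26]],
    [0.1, [0, 0, 0], [0, 0, -0.39]],
    [0.1, [0, 0, 0], [0, 0, -0.52]],
    [0.1, [0, 0, 0], [0, 0, -0.52]],
    [0.1, [0, 0, 0], [0, 0, -0.52]],
  ],
)

```text
time_s: 15.1
tcp_pos: [0.4552, -0.2463, 0.238]
eef_rot: [180.0, 0.0, -90.3]
contact_force: [0.5, 1.0, -3.9]
gripper_width: 0.0286
gripper_force: 35.0
```

```bash
python3 w.py
```

```text
yaw -90.3 w [55.01 53.23 52.56 50.02]
```

carry_out(
  deltas=[
    [0.1, [-12, -3, 0], [0, 0, 0.08]],
    [0.1, [-36, -8, 0], [0, 0, 0.22]],
    [0.1, [-74, -16, 0], [0, 0, 0.36]],
    [0.1, [-114, -24, 0], [0, 0, 0.5]],
    [0.1, [-154, -32, 0], [0, 0, 0.64]],
    [0.1, [-194, -41, 0], [0, 0, 0.78]],
    [0.1, [-234, -49, 0], [0, 0, 0.92]],
    [0.1, [-274, -57, 0], [0, 0, 1.06]],
    [0.1, [-314, -66, 0], [0, 0, 1.2]],
    [0.1, [-354, -74, 0], [0, 0, 1.34]],
    [0.1, [-388, -81, 0], [0, 0, 1.48]],
    [0.1, [-410, -86, 0], [0, 0, 1.63]],
  ],
)

```text
time_s: 16.45
tcp_pos: [0.5419, 0.1661, 0.2379]
eef_rot: [180.0, 0.0, 176.2]
contact_force: [-0.3, -0.2, -4.2]
gripper_width: 0.0288
gripper_force: 34.9
```

carry_out(
  deltas=[
    [0.1, [0, 0, 0], [0, 0, 0]],
    [0.1, [0, 0, 0], [0, 0, 0]],
  ],
)

```text
time_s: 16.65
tcp_pos: [0.5414, 0.1639, 0.2376]
eef_rot: [-180.0, -0.0, 176.6]
contact_force: [-0.3, -1.1, -4.1]
gripper_width: 0.029
gripper_force: 35.0
```

```bash
cat > to.py <<'E'
from h import *
import sys
def to(x,y,z=None,yaw=None):
    s=r.get_state();t=s['tcp_pos'];a=np.radians(s['eef_rot'][2]); g=np.array([x,y])-t[:2]
    print("at",t.round(4),s['eef_rot'].round(1),"j",s['joints'].round(0),"-> tx %.1f ty %.1f"%((np.cos(a)*g[0]+np.sin(a)*g[1])*1e3,(np.sin(a)*g[0]-np.cos(a)*g[1])*1e3),"tz",None if z is None else round((t[2]-z)*1e3,1),"rz",None if yaw is None else round(np.radians((s['eef_rot'][2]-yaw+180)%360-180),3))
if __name__=="__main__": to(*map(float,sys.argv[1:]))
E
python3 w.py; python3 to.py .5715 .2955 .19 176
```

```text
yaw 176.6 w [44.86 41.79 44.57 41.58]
at [0.5414 0.1627 0.2381] [-180.    -0.   176.6] j [  37.   10.  -12.    0.  -68. -130.] -> tx -22.0 ty 134.3 tz 48.1 rz 0.01
```

carry_out(
  deltas=[
    [0.1, [-2, 14, 0], [0, 0, 0.01]],
    [0.1, [-7, 44, 0], [0, 0, 0.01]],
    [0.1, [-13, 80, 0], [0, 0, 0.01]],
    [0.1, [-18, 112, 0], [0, 0, 0.01]],
    [0.1, [-21, 129, 0], [0, 0, 0.01]],
    [0.1, [-22, 134, 5], [0, 0, 0.01]],
    [0.1, [-22, 134, 22], [0, 0, 0.01]],
    [0.1, [-22, 134, 40], [0, 0, 0.01]],
    [0.1, [-22, 134, 50], [0, 0, 0.01]],
    [0.1, [-22, 134, 50], [0, 0, 0.01]],
    [0.1, [-22, 134, 50], [0, 0, 0.01]],
  ],
)

```text
time_s: 17.9
tcp_pos: [0.572, 0.2957, 0.1886]
eef_rot: [-180.0, 0.0, 176.0]
contact_force: [-0.2, 0.4, -2.7]
gripper_width: 0.0287
gripper_force: 35.0
```

```bash
python3 al.py .5715 .2955 .06; python3 - <<'E'
from chk import *
chk("navy2",w=100,h=75,dz=-.15,views=("side",))
E
```

```text
[0.572  0.2957 0.1886] [-1.8000e+02  3.0000e-02  1.7596e+02] [-0.2  0.4 -2.7]
top rim (72, [[0.5366, 0.2556], [0.5768, 0.3304]])
top obj (124, [[0.5476, 0.2651], [0.5733, 0.3134]])
side rim (211, [[0.538, 0.271], [0.6043, 0.3357]])
side obj (423, [[0.5479, 0.3011], [0.5918, 0.3227]])
[0.5722 0.2961 0.1892] [1.7994e+02 8.0000e-02 1.7597e+02] 0.028515690120858774 [ 0.6 -0.4 -4.4]
side 0.039 43 [[0.5494, 0.3096], [0.5898, 0.322]] zmin 0.0508
side 0.059 120 [[0.5485, 0.3096], [0.5913, 0.3227]] zmin 0.0593
side 0.079 128 [[0.548, 0.3075], [0.591, 0.3228]] zmin 0.0793
side 0.099 147 [[0.5477, 0.297], [0.5911, 0.3227]] zmin 0.0993
side 0.119 171 [[0.5495, 0.2881], [0.5908, 0.3213]] zmin 0.1194
side 0.139 133 [[0.5537, 0.2999], [0.5876, 0.3192]] zmin 0.1395
side 0.159 114 [[0.5548, 0.299], [0.5856, 0.3165]] zmin 0.1593
```

View pics/navy2_side.png

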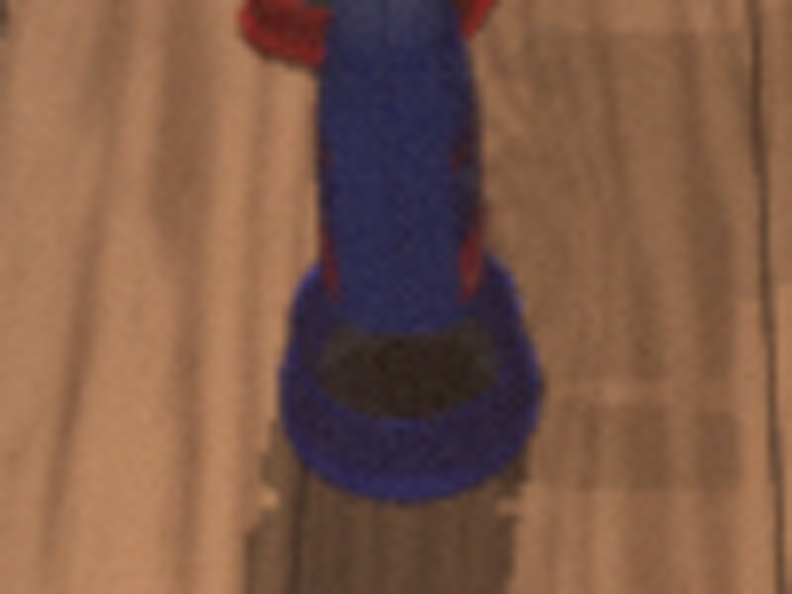

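Side crop: navy is over the blue holder, both label edges nearly symmetric, so it is well aligned in yaw. I'm shifting x by ~1 mm and lowering.

carry_out(
  deltas=[
    [0.1, [-1, 0.5, 6], [0, 0, 0]],
    [0.1, [-1, 0.5, 14], [0, 0, 0]],
    [0.1, [-1, 0.5, 22], [0, 0, 0]],
    [0.1, [-1, 0.5, 29], [0, 0, 0]],
    [0.1, [-1, 0.5, 34], [0, 0, 0]],
    [0.1, [-1, 0.5, 38], [0, 0, 0]],
    [0.1, [-1, 0.5, 41], [0, 0, 0]],
    [0.1, [-1, 0.5, 43], [0, 0, 0]],
    [0.1, [-1, 0.5, 44], [0, 0, 0]],
    [0.1, [-1, 0.5, 44.5], [0, 0, 0]],
    [0.1, [-1, 0.5, 44.5], [0, 0, 0]],
  ],
)

```text
time_s: 19.15
tcp_pos: [0.573, 0.2966, 0.1442]
eef_rot: [180.0, 0.1, 176.0]
contact_force: [-0.5, -0.3, 0.8]
gripper_width: 0.0287
gripper_force: 35.0
```

carry_out(
  deltas=[
    [0.45, [0, 0, 0], [0, 0, 0]],
    [0.6, [0, 0, 0], [0, 0, 0]],
    [0.8, [0, 0, 0], [0, 0, 0]],
    [0.8, [0, 0, 0], [0, 0, 0]],
    [0.8, [0, 0, -10], [0, 0, 0]],
    [0.8, [0, 0, -40], [0, 0, 0]],
    [0.8, [0, 0, -75], [0, 0, 0]],
    [0.8, [15, -6, -80], [0, 0, -0.1]],
    [0.8, [50, -20, -80], [0, 0, -0.24]],
    [0.8, [90, -37, -80], [0, 0, -0.38]],
    [0.8, [120, -49, -80], [0, 0, -0.42]],
    [0.8, [134.5, -55.5, -80], [0, 0, -0.42]],
  ],
)

```text
time_s: 20.35
tcp_pos: [0.4326, 0.2496, 0.2247]
eef_rot: [179.9, 0.1, -159.8]
contact_force: [0.3, 0.5, 0.5]
gripper_width: 0.0699
gripper_force: 0.0
```

carry_out(
  deltas=[
    [0.8, [0, 0, 0], [0, 0, 0]],
    [0.8, [0, 0, 0], [0, 0, 0]],
  ],
)

```text
time_s: 20.55
tcp_pos: [0.435, 0.2509, 0.2247]
eef_rot: [180.0, 0.1, -159.9]
contact_force: [0.7, -0.7, -0.3]
gripper_width: 0.0699
gripper_force: 0.0
```

```bash
python3 to.py .435 .2505 .041 -160; python3 - <<'E'
from h import *
for n in("top","side"):
    im,d,c=shot(n); W=cloud(im,d,c)
    for nm,x,y,zl,zh,R in(("navycap",.5725,.296,.16,.2,.03),("navybody",.5725,.296,.04,.1,.035),("bulb",.435,.25,.085,.11,.02),("drop",.435,.25,.01,.058,.03)):
        q=W[(np.hypot(W[...,0]-x,W[...,1]-y)<R)&(W[...,2]>zl)&(W[...,2]<zh)]
        if len(q)>3: print(n,nm,len(q),np.percentile(q,[2,98],axis=0).round(4).tolist())
E
```

```text
at [0.435  0.2509 0.2247] [ 1.800e+02  1.000e-01 -1.599e+02] j [  52.    4.  -21.    0.  -65. -122.] -> tx 0.1 ty -0.4 tz 183.7 rz 0.001
top navycap 87 [[0.5594, 0.282, 0.1622], [0.5813, 0.3045, 0.1897]]
top navybody 127 [[0.5495, 0.2655, 0.0442], [0.5872, 0.3123, 0.0981]]
top bulb 21 [[0.429, 0.2433, 0.0902], [0.4407, 0.2547, 0.1016]]
top drop 50 [[0.4188, 0.2332, 0.0113], [0.4443, 0.2653, 0.0567]]
side navycap 157 [[0.5593, 0.2858, 0.1603], [0.5824, 0.3082, 0.1866]]
side navybody 415 [[0.5488, 0.2863, 0.0414], [0.5919, 0.3226, 0.0989]]
side bulb 32 [[0.4297, 0.247, 0.0862], [0.4413, 0.2575, 0.1004]]
side drop 209 [[0.4196, 0.2498, 0.0106], [0.4517, 0.2683, 0.0577]]
```

carry_out(
  deltas=[
    [0.8, [0, 0, 35], [0, 0, 0]],
    [0.8, [0, 0, 75], [0, 0, 0]],
    [0.8, [0, 0, 110], [0, 0, 0]],
    [0.8, [0, 0, 140], [0, 0, 0]],
    [0.8, [0, 0, 165], [0, 0, 0]],
    [0.8, [0, 0, 180], [0, 0, 0]],
    [0.8, [0, 0, 183], [0, 0, 0]],
    [0.6, [0, 0, 183], [0, 0, 0]],
    [0.5, [0, 0, 183], [0, 0, 0]],
    [0.4, [0, 0, 183], [0, 0, 0]],
    [0.3, [0, 0, 183], [0, 0, 0]],
    [0.2, [0, 0, 183], [0, 0, 0]],
  ],
  squeeze=12,
)

```text
time_s: 21.85
tcp_pos: [0.4348, 0.2508, 0.0411]
eef_rot: [180.0, 0.1, -160.0]
contact_force: [-0.5, -0.4, -0.3]
gripper_width: 0.0359
gripper_force: 0.0
```

carry_out(
  deltas=[
    [0.2, [0, 0, 0], [0, 0, 0]],
    [0.2, [0, 0, 0], [0, 0, 0]],
    [0.2, [0, 0, 0], [0, 0, 0]],
    [0.2, [0, 0, 0], [0, 0, 0]],
  ],
)

```text
time_s: 22.25
tcp_pos: [0.4349, 0.2507, 0.0409]
eef_rot: [180.0, 0.0, -159.9]
contact_force: [-0.4, -0.6, 6.0]
gripper_width: 0.0319
gripper_force: 12.0
```

carry_out(
  deltas=[
    [0.2, [0, 0, -3], [0, 0, 0]],
    [0.2, [0, 0, -15], [0, 0, 0]],
    [0.2, [0, 0, -40], [0, 0, 0]],
    [0.2, [0, 0, -75], [0, 0, 0]],
    [0.2, [0, 0, -105], [0, 0, 0]],
    [0.2, [0, 0, -118], [0, 0, 0]],
    [0.2, [0, 0, -120], [0, 0, 0]],
    [0.2, [0, 0, -120], [0, 0, 0]],
  ],
)

```text
time_s: 23.05
tcp_pos: [0.4343, 0.2504, 0.1607]
eef_rot: [180.0, 0.0, -160.0]
contact_force: [-0.4, 1.2, -1.4]
gripper_width: 0.0318
gripper_force: 12.0
```

```bash
python3 to.py .584 -.106 .085; python3 - <<'E'
from chk import *
chk("drop1",w=80,h=60,dz=-.01)
E
```

```text
at [0.4343 0.2504 0.1607] [ 180.    0. -160.] j [  52.    7.  -26.   -0.  -56. -122.] -> tx -18.5 ty -386.1 tz 75.7 rz None
[0.4343 0.2504 0.1607] [ 1.7997e+02  1.0000e-02 -1.5997e+02] 0.031795759621297735 [-0.4  1.2 -1.4]
side 0.111 49 [[0.4199, 0.2552], [0.4498, 0.267]] zmin 0.1182
side 0.131 82 [[0.4197, 0.2535], [0.4503, 0.2677]] zmin 0.1309
```

View pics/drop1_side.png

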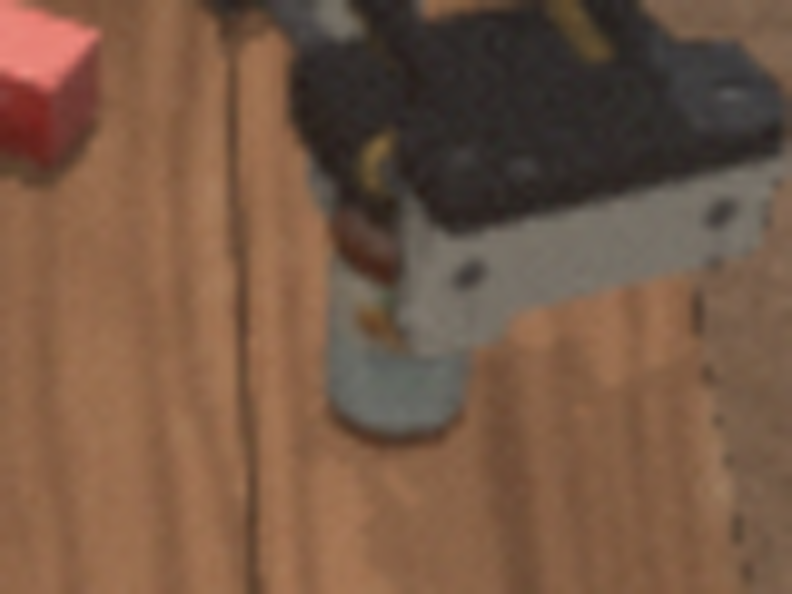

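The dropper is held upright, centred on the TCP. I'm carrying it to the brown holder.

carry_out(
  deltas=[
    [0.2, [-1, -14, 0], [0, 0, 0]],
    [0.2, [-2, -44, 0], [0, 0, 0]],
    [0.2, [-4, -84, 0], [0, 0, 0]],
    [0.2, [-6, -126, 0], [0, 0, 0]],
    [0.2, [-8, -170, 0], [0, 0, 0]],
    [0.2, [-10, -214, 0], [0, 0, 0]],
    [0.2, [-12, -258, 0], [0, 0, 0]],
    [0.2, [-14, -300, 0], [0, 0, 0]],
    [0.2, [-16, -338, 0], [0, 0, 0]],
    [0.2, [-17, -365, 0], [0, 0, 0]],
    [0.2, [-18, -381, 0], [0, 0, 0]],
    [0.2, [-18.5, -386, 0], [0, 0, 0]],
  ],
)

```text
time_s: 24.3
tcp_pos: [0.5839, -0.1077, 0.1591]
eef_rot: [180.0, -0.1, -160.1]
contact_force: [-0.4, 0.0, -1.3]
gripper_width: 0.0319
gripper_force: 12.0
```

carry_out(
  deltas=[
    [0.2, [0, 0, 10], [0, 0, 0]],
    [0.2, [0, 0, 35], [0, 0, 0]],
    [0.2, [0, 0, 60], [0, 0, 0]],
    [0.2, [0, 0, 70], [0, 0, 0]],
    [0.2, [0, 0, 70], [0, 0, 0]],
    [0.2, [0, 0, 70], [0, 0, 0]],
  ],
)

```text
time_s: 24.9
tcp_pos: [0.5846, -0.1053, 0.0911]
eef_rot: [-180.0, 0.0, -159.9]
contact_force: [0.3, 0.3, -0.1]
gripper_width: 0.0318
gripper_force: 12.0
```

```bash
python3 - <<'E'
from chk import *
from al import rim
from to import to
to(.5843,-.106,.047)
chk("drop2",w=80,h=60,dz=-.04)
for n in("top","side"):
    im,d,c=shot(n); W=cloud(im,d,c)
    print(n,"rim",rim(W,.584,-.106,.015,.036,.042),"obj",rim(W,.584,-.106,.052,.08,.03))
E
```

```text
at [ 0.5846 -0.1053  0.0911] [-180.     0.  -159.9] j [  9.  20. -20.   0. -50. -79.] -> tx 0.6 ty -0.6 tz 44.1 rz None
[ 0.5846 -0.1053  0.0911] [-1.7998e+02  2.0000e-02 -1.5989e+02] 0.031826467789368644 [ 0.3  0.3 -0.1]
side -0.019 251 [[0.5395, -0.1375], [0.6298, -0.0597]] zmin -0.008
side 0.001 200 [[0.5577, -0.1313], [0.6101, -0.0775]] zmin 0.0012
side 0.021 71 [[0.5575, -0.1293], [0.6097, -0.079]] zmin 0.0211
side 0.041 34 [[0.5687, -0.1011], [0.5989, -0.0884]] zmin 0.047
side 0.061 57 [[0.5684, -0.1015], [0.5983, -0.0858]] zmin 0.0616
top rim (46, [[0.5567, -0.1334], [0.5878, -0.0902]]) obj (7, [[0.5688, -0.12], [0.5762, -0.1083]])
side rim (132, [[0.5575, -0.1313], [0.6098, -0.0764]]) obj (86, [[0.5685, -0.1033], [0.6016, -0.0864]])
```

View pics/drop2_side.png

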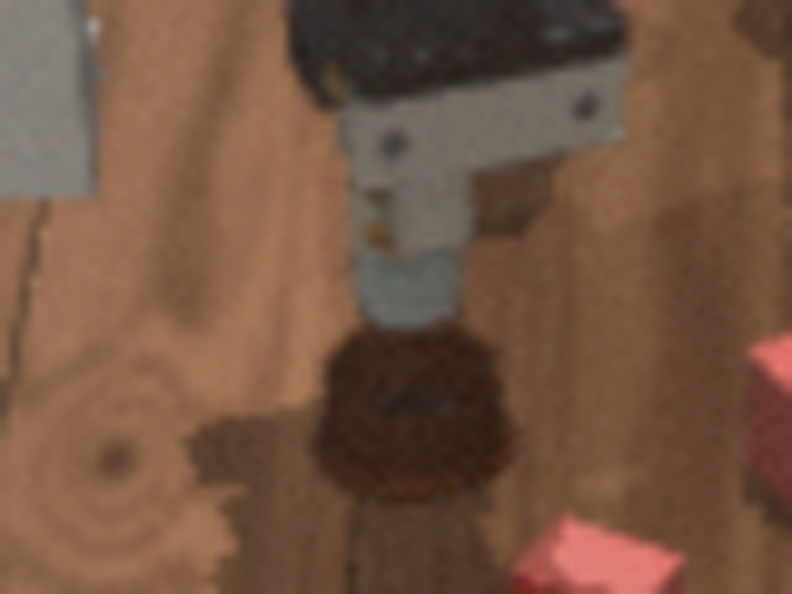

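Side crop: the dropper is centred above the brown holder (x .5835 vs .5836). I'm lowering it.

carry_out(
  deltas=[
    [0.2, [0.5, -0.5, 6], [0, 0, 0]],
    [0.2, [0.5, -0.5, 14], [0, 0, 0]],
    [0.2, [0.5, -0.5, 22], [0, 0, 0]],
    [0.2, [0.5, -0.5, 29], [0, 0, 0]],
    [0.2, [0.5, -0.5, 34], [0, 0, 0]],
    [0.2, [0.5, -0.5, 38], [0, 0, 0]],
    [0.2, [0.5, -0.5, 41], [0, 0, 0]],
    [0.2, [0.5, -0.5, 42.5], [0, 0, 0]],
    [0.2, [0.5, -0.5, 43.5], [0, 0, 0]],
    [0.2, [0.5, -0.5, 44], [0, 0, 0]],
    [0.2, [0.5, -0.5, 44], [0, 0, 0]],
  ],
)

```text
time_s: 26.15
tcp_pos: [0.5843, -0.1064, 0.047]
eef_rot: [-180.0, 0.0, -160.0]
contact_force: [-0.7, -0.2, 1.9]
gripper_width: 0.0318
gripper_force: 12.0
```

carry_out(
  deltas=[
    [0.45, [0, 0, 0], [0, 0, 0]],
    [0.55, [0, 0, 0], [0, 0, 0]],
    [0.75, [0, 0, 0], [0, 0, 0]],
    [0.75, [0, 0, 0], [0, 0, 0]],
    [0.8, [0, 0, -10], [0, 0, 0]],
    [0.8, [0, 0, -40], [0, 0, 0]],
    [0.8, [0, 0, -80], [0, 0, 0]],
    [0.9, [10, 5, -100], [0, 0, -0.1]],
    [1, [45, 22, -105], [0, 0, -0.197]],
    [1, [85, 42, -105], [0, 0, -0.197]],
    [1, [115, 57, -105], [0, 0, -0.197]],
    [1, [128, 63, -105], [0, 0, -0.197]],
  ],
)

```text
time_s: 27.35
tcp_pos: [0.4394, -0.0911, 0.1523]
eef_rot: [180.0, 0.1, -148.7]
contact_force: [0.7, 0.9, -0.0]
gripper_width: 0.0873
gripper_force: 0.0
```

carry_out(
  deltas=[
    [1, [0, 0, 0], [0, 0, 0]],
    [1, [0, 0, 0], [0, 0, 0]],
  ],
)

```text
time_s: 27.55
tcp_pos: [0.4432, -0.091, 0.1525]
eef_rot: [-179.9, 0.1, -148.6]
contact_force: [0.1, -0.3, -0.3]
gripper_width: 0.0879
gripper_force: 0.0
```

```bash
python3 - <<'E'
from h import *
from to import to
to(.4425,-.091,.024,-148.7)
for n in("top","side"):
    im,d,c=shot(n); W=cloud(im,d,c)
    for nm,x,y,zl,zh,R in(("drop",.5843,-.106,.05,.12,.03),("carton",.4425,-.091,.035,.055,.05)):
        q=W[(np.hypot(W[...,0]-x,W[...,1]-y)<R)&(W[...,2]>zl)&(W[...,2]<zh)]
        if len(q)>3: print(n,nm,len(q),np.percentile(q,[2,98],axis=0).round(4).tolist(),[np.round(x,4) for x in cv2.minAreaRect(q[:,:2].astype(np.float32))])
E
```

```text
at [ 0.4432 -0.091   0.1525] [-1.799e+02  1.000e-01 -1.486e+02] j [ 14.   3. -32.   0. -54. -72.] -> tx 0.6 ty 0.4 tz 128.5 rz 0.001
top carton 97 [[0.4078, -0.1232, 0.037], [0.4481, -0.0666, 0.0495]] [array([ 0.4375, -0.0949]), array([0.0514, 0.0438]), np.float64(33.4357)]
side drop 137 [[0.5688, -0.1097, 0.0511], [0.5987, -0.0878, 0.1025]] [array([ 0.5842, -0.0996]), array([0.0259, 0.0312]), np.float64(76.9163)]
side carton 220 [[0.4115, -0.119, 0.0352], [0.4749, -0.0598, 0.0457]] [array([ 0.4437, -0.0906]), array([0.066 , 0.0528]), np.float64(32.9549)]
```

carry_out(
  deltas=[
    [1, [0, 0, 35], [0, 0, -0.01]],
    [1, [0, 0, 70], [0, 0, -0.01]],
    [1, [0, 0, 98], [0, 0, -0.01]],
    [1, [0, 0, 118], [0, 0, -0.01]],
    [1, [0, 0, 127], [0, 0, -0.01]],
    [1, [0, 0, 128], [0, 0, -0.01]],
    [0.8, [0, 0, 128], [0, 0, -0.01]],
    [0.7, [0, 0, 128], [0, 0, -0.01]],
    [0.6, [0, 0, 128], [0, 0, -0.01]],
    [0.5, [0, 0, 128], [0, 0, -0.01]],
    [0.4, [0, 0, 128], [0, 0, -0.01]],
    [0.4, [0, 0, 128], [0, 0, -0.01]],
  ],
  squeeze=15,
)

```text
time_s: 28.85
tcp_pos: [0.4424, -0.0911, 0.0239]
eef_rot: [-180.0, 0.0, -148.1]
contact_force: [-0.9, 0.1, 3.6]
gripper_width: 0.0475
gripper_force: 15.0
```

carry_out(
  deltas=[
    [0.4, [0, 0, 0], [0, 0, 0]],
    [0.4, [0, 0, 0], [0, 0, 0]],
    [0.4, [0, 0, 0], [0, 0, 0]],
  ],
)

```text
time_s: 29.15
tcp_pos: [0.4424, -0.0911, 0.0239]
eef_rot: [-180.0, 0.0, -148.1]
contact_force: [-1.4, 0.2, 6.2]
gripper_width: 0.0471
gripper_force: 15.0
```

carry_out(
  deltas=[
    [0.4, [0, 0, -3], [0, 0, 0]],
    [0.4, [0, 0, -12], [0, 0, 0]],
    [0.4, [0, 0, -32], [0, 0, 0]],
    [0.4, [0, 0, -55], [0, 0, 0]],
    [0.4, [0, 0, -68], [0, 0, 0]],
    [0.4, [0, 0, -70], [0, 0, 0]],
    [0.4, [0, 0, -70], [0, 0, 0]],
  ],
)

```text
time_s: 29.85
tcp_pos: [0.4421, -0.091, 0.0938]
eef_rot: [-180.0, 0.1, -148.1]
contact_force: [-0.6, 0.5, -1.7]
gripper_width: 0.0471
gripper_force: 15.0
```

```bash
python3 - <<'E'
from chk import *
from to import to
to(.5877,.1143,.07,-112.5)
s=r.get_state();t=s['tcp_pos']
for n in("top","side"):
    im,d,c=shot(n); W=cloud(im,d,c)
    L=cv2.cvtColor(im,cv2.COLOR_RGB2HSV); red=((L[...,0]<10)|(L[...,0]>170))&(L[...,1]>110)
    q=W[red&(np.hypot(W[...,0]-t[0],W[...,1]-t[1])<.055)&(W[...,2]>.06)&(W[...,2]<.13)]
    print(n,len(q),np.percentile(q,[2,98],axis=0).round(4).tolist() if len(q) else 0,[np.round(x,4) for x in cv2.minAreaRect(q[:,:2].astype(np.float32))])
chk("cart1",w=80,h=60,dz=-.01)
E
```

```text
at [ 0.4421 -0.091   0.0938] [-1.800e+02  1.000e-01 -1.481e+02] j [ 13.   7. -37.  -0. -46. -72.] -> tx -232.1 ty 97.4 tz 23.8 rz -0.622
top 13 [[0.4068, -0.1097, 0.0856], [0.4163, -0.0926, 0.1155]] [array([ 0.4125, -0.1011]), array([0.003 , 0.0206]), np.float64(30.7299)]
side 334 [[0.4048, -0.1082, 0.0686], [0.4784, -0.0557, 0.1138]] [array([ 0.4416, -0.0899]), array([0.066 , 0.0534]), np.float64(33.4938)]
[ 0.4415 -0.0911  0.0929] [ 1.7997e+02 -6.0000e-02 -1.4811e+02] 0.04739594392507563 [-0.2  0.4 -1.3]
side -0.017 478 [[0.3986, -0.1327], [0.4839, -0.0485]] zmin -0.0106
side 0.063 103 [[0.4066, -0.0936], [0.4782, -0.0551]] zmin 0.0644
```

View pics/cart1_side.png

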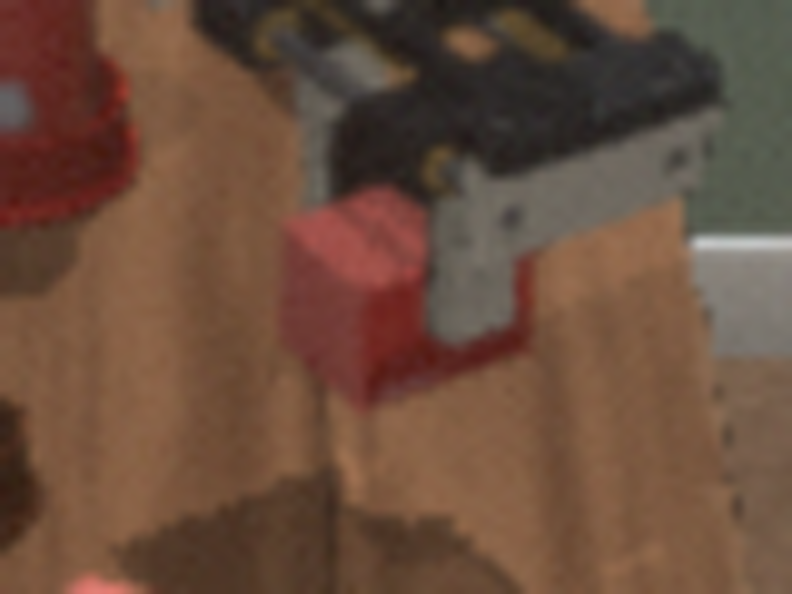

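The carton is gripped square and level (47.1 mm) and centred on the TCP. I'm carrying it to the tray.

carry_out(
  deltas=[
    [0.4, [-8, 3, 0], [0, 0, -0.03]],
    [0.4, [-26, 11, 0], [0, 0, -0.08]],
    [0.4, [-51, 21, 0], [0, 0, -0.15]],
    [0.4, [-81, 34, 0], [0, 0, -0.23]],
    [0.4, [-111, 47, 0], [0, 0, -0.31]],
    [0.4, [-141, 59, 0], [0, 0, -0.39]],
    [0.4, [-171, 72, 0], [0, 0, -0.47]],
    [0.4, [-199, 84, 0], [0, 0, -0.54]],
    [0.4, [-219, 92, 0], [0, 0, -0.59]],
    [0.4, [-230, 96, 0], [0, 0, -0.62]],
    [0.4, [-232, 97.5, 0], [0, 0, -0.622]],
    [0.4, [-232, 97.5, 0], [0, 0, -0.622]],
  ],
)

```text
time_s: 31.2
tcp_pos: [0.5869, 0.1141, 0.0929]
eef_rot: [179.9, -0.1, -112.5]
contact_force: [-0.4, -0.7, -1.4]
gripper_width: 0.0474
gripper_force: 15.0
```

```bash
python3 - <<'E'
from chk import *
from to import to
to(.5877,.1143,.03,-112.5)
s=r.get_state();t=s['tcp_pos']
for n in("top","side"):
    im,d,c=shot(n); W=cloud(im,d,c)
    L=cv2.cvtColor(im,cv2.COLOR_RGB2HSV); red=((L[...,0]<10)|(L[...,0]>170))&(L[...,1]>110)
    for nm,zl,zh in(("carton",.062,.13),("rim",.012,.03)):
        q=W[red&(np.hypot(W[...,0]-t[0],W[...,1]-t[1])<.065)&(W[...,2]>zl)&(W[...,2]<zh)]
        if len(q)>5: print(n,nm,len(q),np.percentile(q,[2,98],axis=0).round(4).tolist(),[np.round(x,4) for x in cv2.minAreaRect(q[:,:2].astype(np.float32))])
chk("cart2",w=80,h=60,dz=-.05)
E
```

```text
at [0.5869 0.1141 0.0929] [ 1.799e+02 -1.000e-01 -1.125e+02] j [ 30.  20. -19.  -0. -51. -52.] -> tx -0.5 ty -0.6 tz 62.9 rz 0.0
top carton 104 [[0.5553, 0.0779, 0.0716], [0.595, 0.1356, 0.1164]] [array([0.5879, 0.1092]), array([0.061 , 0.0441]), np.float64(59.422)]
top rim 64 [[0.5443, 0.0655, 0.0121], [0.6085, 0.1092, 0.0248]] [array([0.5738, 0.0816]), array([0.0279, 0.0715]), np.float64(60.8574)]
side carton 479 [[0.5663, 0.0876, 0.0698], [0.6164, 0.1503, 0.1138]] [array([0.589 , 0.1209]), array([0.0617, 0.0646]), np.float64(45.3097)]
side rim 152 [[0.5446, 0.0742, 0.0123], [0.6286, 0.1547, 0.0224]] [array([0.587 , 0.1147]), array([0.0917, 0.0713]), np.float64(67.1731)]
[0.5868 0.1135 0.0933] [ 1.7997e+02 -3.0000e-02 -1.1252e+02] 0.047374986641341564 [-0.2 -0.2 -0.7]
side -0.017 117 [[0.5392, 0.0849], [0.6338, 0.1569]] zmin -0.0072
side 0.003 376 [[0.547, 0.077], [0.6265, 0.1534]] zmin 0.0034
side 0.063 92 [[0.5637, 0.1182], [0.6172, 0.1495]] zmin 0.0681
```

View pics/cart2_side.png

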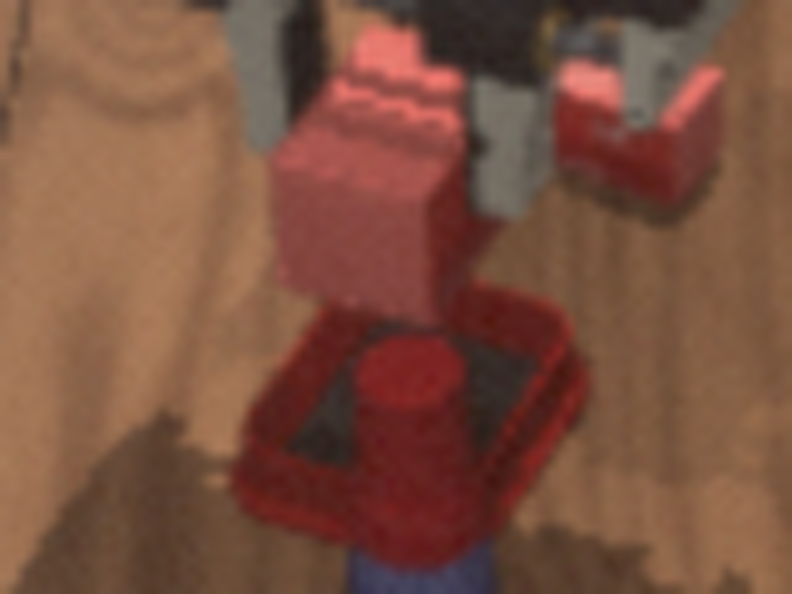

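Side crop: the carton is above the tray with the same orientation; the navy cap in front hides part of the tray. I'm lowering it.

carry_out(
  deltas=[
    [0.4, [-0.5, -0.5, 8], [0, 0, 0]],
    [0.4, [-0.5, -0.5, 20], [0, 0, 0]],
    [0.4, [-0.5, -0.5, 32], [0, 0, 0]],
    [0.4, [-0.5, -0.5, 42], [0, 0, 0]],
    [0.4, [-0.5, -0.5, 50], [0, 0, 0]],
    [0.4, [-0.5, -0.5, 55], [0, 0, 0]],
    [0.4, [-0.5, -0.5, 59], [0, 0, 0]],
    [0.4, [-0.5, -0.5, 61], [0, 0, 0]],
    [0.4, [-0.5, -0.5, 62.5], [0, 0, 0]],
    [0.4, [-0.5, -0.5, 63], [0, 0, 0]],
    [0.4, [-0.5, -0.5, 63], [0, 0, 0]],
  ],
)

```text
time_s: 32.45
tcp_pos: [0.5884, 0.1146, 0.0307]
eef_rot: [-180.0, 0.0, -112.5]
contact_force: [0.5, -0.6, -0.8]
gripper_width: 0.0472
gripper_force: 15.0
```

carry_out(
  deltas=[
    [0.4, [0, 0, 0.5], [0, 0, 0]],
    [0.4, [0, 0, 1], [0, 0, 0]],
    [0.4, [0, 0, 1], [0, 0, 0]],
  ],
)

```text
time_s: 32.75
tcp_pos: [0.5884, 0.1146, 0.03]
eef_rot: [-180.0, 0.0, -112.5]
contact_force: [-0.3, -1.1, 3.1]
gripper_width: 0.0471
gripper_force: 15.0
```

carry_out(
  deltas=[
    [0.6, [0, 0, 0], [0, 0, 0]],
    [0.65, [0, 0, 0], [0, 0, 0]],
    [0.8, [0, 0, 0], [0, 0, 0]],
    [0.8, [0, 0, 0], [0, 0, 0]],
    [0.8, [0, 0, -10], [0, 0, 0]],
    [0.8, [0, 0, -40], [0, 0, 0]],
    [0.8, [0, 0, -80], [0, 0, 0]],
    [0.8, [0, 0, -120], [0, 0, 0]],
    [0.8, [0, 0, -160], [0, 0, 0]],
    [0.8, [0, 0, -180], [0, 0, 0]],
  ],
)

```text
time_s: 33.75
tcp_pos: [0.5896, 0.1149, 0.2147]
eef_rot: [-179.7, 0.2, -112.4]
contact_force: [0.6, 0.4, -0.5]
gripper_width: 0.0704
gripper_force: 0.0
```

carry_out(
  deltas=[
    [0.8, [40, 0, 0], [0, 0, 0]],
    [0.8, [80, 0, 0], [0, 0, 0]],
    [0.8, [120, 0, 0], [0, 0, 0]],
    [0.8, [160, 0, 0], [0, 0, 0]],
    [0.8, [160, 0, 0], [0, 0, 0]],
    [0.8, [160, 0, 0], [0, 0, 0]],
  ],
)

```text
time_s: 34.35
tcp_pos: [0.5269, -0.0341, 0.2106]
eef_rot: [-179.9, 0.1, -112.6]
contact_force: [1.0, 1.2, 0.4]
gripper_width: 0.0702
gripper_force: 0.0
```

```bash
python3 - <<'E'
from h import *
print(r.get_state()['tcp_pos'],r.get_state()['time_s'])
for n in("side","top"):
    im,d,c=shot(n); W=cloud(im,d,c)
    cv2.imwrite(f"pics/fin_{n}.png",cv2.resize(im[...,::-1],(800,600)))
    for nm,x,y,zl,zh,R in(("carton",.5877,.1143,.03,.06,.06),("rim",.5877,.1143,.012,.026,.065),("navycap",.5725,.296,.16,.2,.03),("cantop",.567,-.311,.19,.22,.03),("canbody",.567,-.311,.06,.15,.045),("bulb",.584,-.106,.085,.12,.02),("drop",.584,-.106,.04,.06,.03),("white",.457,-.412,.15,.18,.03),("reel",.4415,.395,.03,.05,.03)):
        q=W[(np.hypot(W[...,0]-x,W[...,1]-y)<R)&(W[...,2]>zl)&(W[...,2]<zh)]
        if len(q)>3: print(n,nm,len(q),np.percentile(q,[2,98],axis=0).round(4).tolist(),[np.round(x,4) for x in cv2.minAreaRect(q[:,:2].astype(np.float32))] if nm in("carton","rim") else "")
E
```

```text
[ 0.52692732 -0.03413574  0.21057667] 34.35
side carton 293 [[0.5576, 0.0864, 0.0311], [0.6172, 0.1428, 0.0517]] [array([0.5874, 0.1154]), array([0.0663, 0.0465]), np.float64(66.2834)]
side rim 139 [[0.5445, 0.085, 0.0124], [0.6285, 0.152, 0.0245]] [array([0.5811, 0.1267]), array([0.0988, 0.059 ]), np.float64(26.6333)]
side navycap 155 [[0.5592, 0.2883, 0.1619], [0.5824, 0.3082, 0.1858]] 
side canbody 201 [[0.5377, -0.3083, 0.0609], [0.5812, -0.2804, 0.1425]] 
side bulb 26 [[0.5765, -0.1086, 0.0857], [0.5887, -0.0983, 0.1041]] 
side drop 58 [[0.5688, -0.1008, 0.0415], [0.599, -0.0868, 0.0594]] 
side white 43 [[0.4443, -0.4226, 0.1501], [0.4688, -0.396, 0.1631]] 
side reel 138 [[0.4285, 0.3839, 0.031], [0.4541, 0.409, 0.0441]] 
top carton 36 [[0.5577, 0.0857, 0.0327], [0.5732, 0.1132, 0.0552]] [array([0.5631, 0.098 ]), array([0.0131, 0.0315]), np.float64(20.7196)]
top rim 66 [[0.5442, 0.0693, 0.0122], [0.583, 0.126, 0.0245]] [array([0.5591, 0.0944]), array([0.0304, 0.0668]), np.float64(21.0804)]
top cantop 48 [[0.552, -0.3241, 0.1901], [0.5798, -0.2956, 0.2061]] 
top canbody 178 [[0.5377, -0.3244, 0.0616], [0.5803, -0.2836, 0.1473]] 
top bulb 21 [[0.5764, -0.1121, 0.0862], [0.5893, -0.1014, 0.1085]] 
top drop 17 [[0.567, -0.1182, 0.0428], [0.579, -0.0918, 0.0583]] 
top white 91 [[0.4456, -0.4245, 0.1516], [0.4695, -0.3998, 0.1684]] 
top reel 71 [[0.4301, 0.3816, 0.0338], [0.4544, 0.4077, 0.0477]]
```

View pics/fin_side.png

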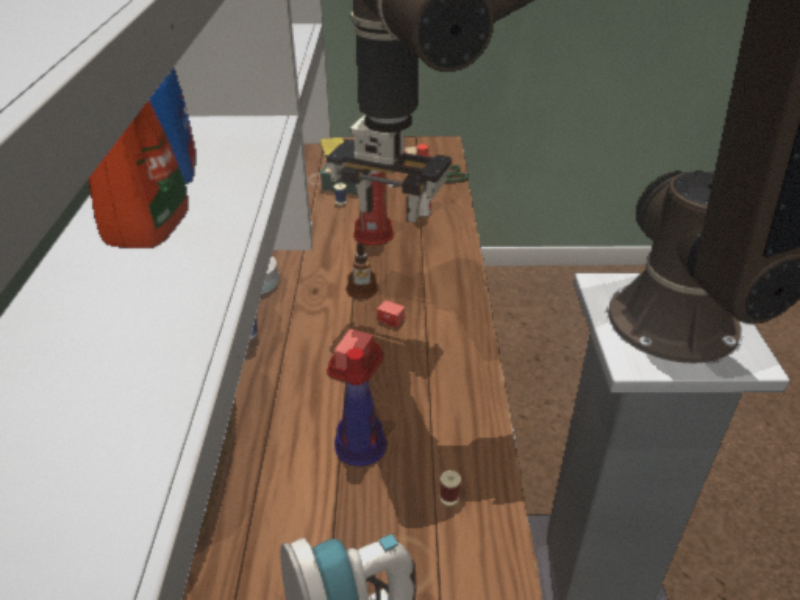

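View pics/fin_top.png

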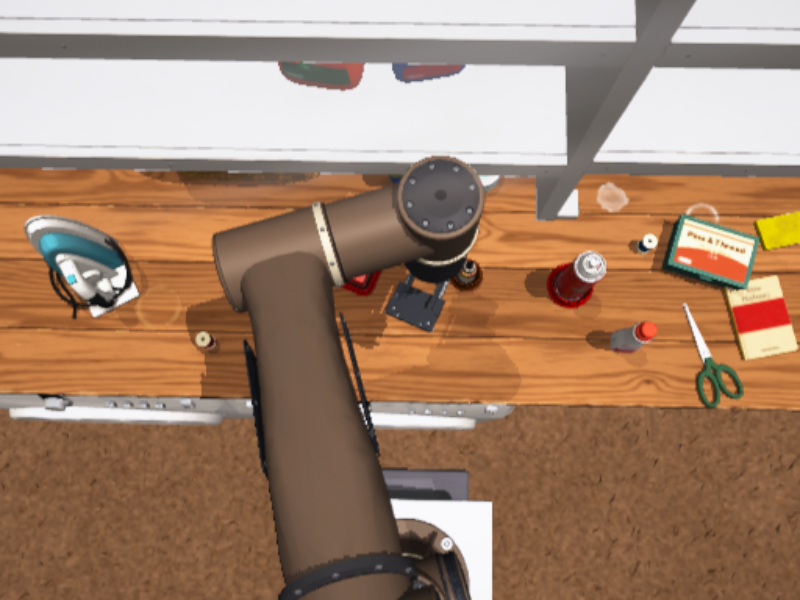

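The final views show the can, dropper, carton and navy bottle all upright in their holders. White bottle and reel stand where they were, and the gripper is clear at z=.21.

```bash
python3 -c "
from plant import r
print(r.close_job())"
```

```text
the job is handed in; nothing more can be done
None
```

The spray can, navy bottle, dropper bottle and soap carton are each standing upright in their own holders, the white bottle and red thread reel were left where they stood, and the job was handed in at about 34 s; no verdict came back.

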